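Load and lock the analyser's reagent rack

ROBOT

A 7-joint arm with a two-finger parallel gripper is mounted at the origin on the work surface. World frame = base frame: x ahead of the robot, y to its left, z up, the work surface at z = 0. Lengths are in mm, angles in rad, forces in N, time in s.
With the tool pointing down it reaches from about 400 to 875 mm from the base axis. Payload 4.4 kg.
Tool frame: the origin (TCP) lies between the finger pads; the fingertips stand 17 mm ahead of it and the grasp point (between the pads) lies 2 mm behind it; z points along the fingers, y is the line along which they close (so a half turn about z gives the same grasp; the last joint's range is limited). The gripper opens to 85 mm and grips with 20 to 120 N. Pads are 22 mm wide; open, the fingers measure 114 mm over their backs; the gripper's body (76 mm by 85 mm) begins 54 mm behind the grasp point. The pads swing forward as they close: fully open they stand 13 mm farther back than shut.
Start: joints at [-1.376, 0.628, 0.038, 1.517, -0.027, 0.996, -0.02], TCP at [167.579, 628.041, 217.113] pointing down, gripper open.
Joint ranges: [-3.06, 3.06], [-0.37, 2.12], [-1.25, 1.32], [0.18, 2.47], [-1.1, 4.24], [0.23, 1.98], [-2.94, 2.94]. Speed limits (rad/s): [2.57, 2.57, 3.14, 3.14, 3.14, 3.14, 3.14].

INTERFACE

Orientations are given as [roll, pitch, yaw] about the fixed x, y, z axes, in that order (R = Rz(yaw) Ry(pitch) Rx(roll)).
In Python, from cell import sensors, get_image, ctrl gives the robot as it stands.
- The arm moves only by the tool send_rows, never from a script. Its argument "series" is a list of rows, each a list of 3 entries, a list of its own where there are three numbers: the finger opening in mm, from 0 to 85.4, then the shift along the world's x, y, z in units of 60 mm (1.0 is 60 mm), then the turn, a rotation vector about the world's x, y, z in units of 5 degrees (1.0 is 5 degrees). A call has 1 to 8 rows; each row shifts and turns the commanded pose from where the row before left it; what a row does not reach is not made up. A row lasts 1/8 s, in which the tool goes at most 62.5 mm and 10.7 degrees, less where a joint would pass 70% of its speed; a pose out of reach is approached as far as the arm can. A call is refused whole if a number of a shift passes 1 or a number of a turn 1, either way. A call with a gripper value outside its range is refused whole. The fingers move at their own pace and stop on an object; the grip force is fixed at half the most. Time passes only in rows, so rows that do not move let the fingers close. It gives the time, the measured TCP pose, the force, the opening and the grip force at its end, in the units of the state.
- sensors.read_state(): the state, without advancing time (a new reading comes with each control period).
- get_image(name): name is "scene" or "top"; returns a dict with "img" (480x640x3 uint8, red, green, blue), "depth" (480x640 float32, mm along the optical axis (not along the pixel's ray), 0 where there is no reading), "vfov" (degrees; the focal length in pixels is half the picture's height over the tangent of half this angle, whatever the lens; pixels are square), "cx", "cy" (the principal point, pixels), "world_to_cam" (4x4, takes a point from world to camera coordinates). Camera axes: x right, y down, z forward; pixel columns grow to the right and rows downward; lengths in mm; the calibration is good to about 2 mm. A picture is of the moment at which its call begins.
- ctrl.finish_job(): hands the job in; it is judged then, once.
The state is a dict: "clock": time; "qpos": joint angles; "qd": joint speeds; "tau": joint torques, N m; "eef_pos": TCP position; "tool_rot": TCP orientation; "force": force on the tool from outside, world axes, zero at the start; "torque": the same for the moment, N m; "width": finger opening in mm; "gripper_force": force on a finger pad.
Only numpy, scipy, OpenCV 4.12 (cv2) and the standard library are available. Lean on these libraries where they do the work, as an engineer would, in place of code of your own. Each camera call takes 0.05 s, during which the arm holds its last target. There are 200 camera calls.

TASK

Change over the reagent station: first draw the rack's locking bolt all the way back; then, in any order, put the spent black-banded pack from the rack into the red discard bin, lift the used wash canister off its stand by its handle, keeping it upright, and set it down in the middle of the blue return tray, and lay every other reagent pack flat in a lane of its own on the sloped rack, lengthwise with its low end at the blue front lip. Once all that is done, slide the bolt fully home across the packs into its keeper; leave the bottle, tip box and carton alone.

Things in the scene. Friction and masses are not known exactly. Their poses are not given: they have to be found in the camera images.
- bed: lane bed of the sloped reagent rack, 208 mm wide, fixed. Origin: centre of its upper surface, 50 mm above the bench. x runs up the slope (low end towards the robot, slope 0.26 rad), y across the lanes, z the upward normal. Four lanes along x, centred at bed y = -0.075, -0.025, 0.025, 0.075, each 46 mm clear between 4 mm dividers 14 mm high
- lip (a point): middle of the top inner edge of the blue lip, 14 mm high, that closes the lanes' low end (bed x = -0.057, z = 0.014). A pack lying in a lane against the lip has its origin at bed x = -0.002, z = 0; a gap of up to about 12 mm is still good. Friction usually stops a pack from sliding down by itself
- keeper (a point): where the bolt's tip enters its keeper, a dark steel bracket at bed y = 0.106 to 0.128 with its top at bed z = 0.066. The bolt, a 10 mm round steel bar along bed y at bed x = -0.042, z = 0.051, passes just over the packs' low ends. Its aluminium track, 24 mm wide, top at bed z = 0.052, lies beside the lanes from bed y = -0.396 to -0.104
- bolt (a joint): travel of the locking bolt in m along bed +y: 0 = fully drawn back, clear of all lanes; 0.224 = fully home, its tip 12 mm inside the keeper. It stays where it is left; sliding takes about 3 N and it stops solidly at both ends
- bolt_grip (a point): point to grip on the bolt's red upright post: post 18 mm in diameter, along the bed's z axis (square to the slope); this point is on its axis, 20 mm below its top and 33 mm above the top of the track. It lies at bed x = -0.042, z = 0.085 and moves along bed y with the bolt (-0.374 drawn back, -0.150 home)
- pack0: reagent pack, white with blue band and blue grip fin; may be absent. Body 110 mm (x) by 36 mm (y) by 40 mm high, on top of it in the middle a grip fin 50 mm (x) by 14 mm (y), from 40 to 76 mm above the underside. Origin: centre of the underside. Either end may go first. About 0.2 kg, starts standing on the bench
- pack1: reagent pack, white with orange band and orange grip fin; may be absent. Body 110 mm (x) by 36 mm (y) by 40 mm high, on top of it in the middle a grip fin 50 mm (x) by 14 mm (y), from 40 to 76 mm above the underside. Origin: centre of the underside. Either end may go first. About 0.2 kg, starts standing on the bench
- pack2: reagent pack, white with green band and green grip fin; may be absent. Body 110 mm (x) by 36 mm (y) by 40 mm high, on top of it in the middle a grip fin 50 mm (x) by 14 mm (y), from 40 to 76 mm above the underside. Origin: centre of the underside. Either end may go first. About 0.2 kg, starts standing on the bench
- pack3: reagent pack, white with yellow band and yellow grip fin; may be absent. Body 110 mm (x) by 36 mm (y) by 40 mm high, on top of it in the middle a grip fin 50 mm (x) by 14 mm (y), from 40 to 76 mm above the underside. Origin: centre of the underside. Either end may go first. About 0.2 kg, starts standing on the bench
- spent: spent reagent pack, white with black band and black grip fin, otherwise the same shape as the others, about 0.12 kg. Starts in the lane at bed y = -0.025, locked in under the bolt. Origin: centre of the underside
- bin: red discard bin, open box, fixed, 140 mm (x) by 100 mm (y), rim 30 mm high, wall and floor 4 mm thick. Origin: centre of the underside
- canister: white wash canister with a green band, blue cap and a rigid black handle: round body 90 mm in diameter, 105 mm high, cap up to 119 mm; straight handle bar 12 mm thick along the canister's y, centre line 150 mm above the underside, 60 mm clear between its uprights. Origin: centre of the underside. About 0.45 kg. Starts on the stand
- stand: grey stand for the canister, 100 mm square, fixed, its flat top 45 mm above the bench. Origin: centre of the underside
- tray: blue return tray, fixed, 130 mm square, rim 14 mm high, wall 4 mm, floor 4 mm thick (the canister's underside ends 4 mm above the tray's origin). Origin: centre of the underside
- bottle: bystander: amber bottle, 64 mm in diameter, 130 mm high. Origin: centre of the underside
- tipbox: bystander: grey tip box with a blue lid, 87 x 102 x 60 mm. Origin: centre of the underside
- carton: bystander: paper carton with an orange band, 60 x 100 x 110 mm. Origin: centre of the underside
Things that resemble listed ones, but are neither listed nor needed, are in the scene too. What is shaped like the canister but purple is not meant.

How it is judged (in metres and radians):
On the way, in this order (a step that is already met when the one before it is completed fails the run):
1. the bolt is drawn fully back (value of joint bolt below 0.01 m), for 0.1 s.
2. the canister stands in the tray, the spent pack is in the bin and every pack present lies in a lane, with the bolt back (value of joint bolt below 0.03 m and x of spent in the frame of bin between -0.06 and 0.06 m and y of spent in the frame of bin between -0.045 and 0.045 m and z of spent in the frame of bin below 0.045 m and z of pack0 in the frame of bed between -0.005 and 0.006 m and x of pack0 in the frame of bed between -0.01 and 0.012 m and y of pack0 in the frame of bed between -0.1 and 0.1 m and angle between the z axis of each of pack0, pack1, pack2, pack3 and the z axis of bed, either way round below 0.09 rad and angle between each of pack0, pack1, pack2, pack3's own z axis and vertical below 0.6 rad and angle between the x axis of each of pack0, pack1, pack2, pack3 and the x axis of bed, either way round below 0.2 rad and z of pack1 in the frame of bed between -0.005 and 0.006 m and x of pack1 in the frame of bed between -0.01 and 0.012 m and y of pack1 in the frame of bed between -0.1 and 0.1 m and z of pack2 in the frame of bed between -0.005 and 0.006 m and x of pack2 in the frame of bed between -0.01 and 0.012 m and y of pack2 in the frame of bed between -0.1 and 0.1 m and z of pack3 in the frame of bed between -0.005 and 0.006 m and x of pack3 in the frame of bed between -0.01 and 0.012 m and y of pack3 in the frame of bed between -0.1 and 0.1 m and horizontal distance between canister and tray below 0.03 m and z of canister in the frame of tray below 0.008 m and angle between canister's own z axis and vertical below 0.06 rad), for 0.2 s.
3. the bolt is fully home in its keeper (value of joint bolt above 0.216 m), for 0.2 s.
At the end, for the whole second after the job is handed in: bolt within 8 mm of fully home; packs present flat in a lane (underside within 6 mm of the bed, 0.09 rad of its slope), origin at bed x -0.010 to 0.012; canister upright (0.06 rad) on the tray floor within 30 mm of its centre; spent pack in the bin; all at rest (value of joint bolt above 0.216 m and x of spent in the frame of bin between -0.06 and 0.06 m and y of spent in the frame of bin between -0.045 and 0.045 m and z of spent in the frame of bin below 0.045 m and z of pack0 in the frame of bed between -0.005 and 0.006 m and x of pack0 in the frame of bed between -0.01 and 0.012 m and y of pack0 in the frame of bed between -0.1 and 0.1 m and angle between the z axis of each of pack0, pack1, pack2, pack3 and the z axis of bed, either way round below 0.09 rad and angle between each of pack0, pack1, pack2, pack3's own z axis and vertical below 0.6 rad and angle between the x axis of each of pack0, pack1, pack2, pack3 and the x axis of bed, either way round below 0.2 rad and z of pack1 in the frame of bed between -0.005 and 0.006 m and x of pack1 in the frame of bed between -0.01 and 0.012 m and y of pack1 in the frame of bed between -0.1 and 0.1 m and z of pack2 in the frame of bed between -0.005 and 0.006 m and x of pack2 in the frame of bed between -0.01 and 0.012 m and y of pack2 in the frame of bed between -0.1 and 0.1 m and z of pack3 in the frame of bed between -0.005 and 0.006 m and x of pack3 in the frame of bed between -0.01 and 0.012 m and y of pack3 in the frame of bed between -0.1 and 0.1 m and horizontal distance between canister and tray below 0.03 m and z of canister in the frame of tray below 0.008 m and angle between canister's own z axis and vertical below 0.06 rad and linear speed of each of pack0, pack1, pack2, pack3, canister, spent below 0.02 m/s); the robot touches nothing.
It fails at once if the canister is tipped by more than 0.6 rad (angle between canister's own z axis and vertical above 0.6 rad).
It fails at once if the bottle is moved more than 30 mm (distance of bottle from where it was at the start of the episode above 0.03 m).
It fails at once if the tipbox is moved more than 30 mm (distance of tipbox from where it was at the start of the episode above 0.03 m).
It fails at once if the carton is moved more than 30 mm (distance of carton from where it was at the start of the episode above 0.03 m).
Of pack0, pack1, pack2, pack3 only 3 to 4 are there at a start; the rules pass over those that are not, and their reading is None.
At some moment in a run one of pack0, pack1, pack2, pack3 may be knocked a few centimetres aside while the robot is not near it.
It also fails if it takes over 210 s, if anything falls off the work surface, if the arm or the gripper's body presses on something with over 40 N, if the wrist force passes 120 N, or if a joint passes its speed limit or range.

## Working session

There is one attempt and no reset: what is moved stays moved. The work goes in short steps, Python scripts to look and compute and a tool call to move; the robot and the scene stay as the last step left them, time stands still between calls to the robot, and variables do not carry over. Pictures are saved under pics/ and viewed, at most 14 in all, crops included, and the job is handed in when it is done.

Besides the shell and the picture viewer there is one more tool, called after "Request:" in YAML: its name, and indented under it one key for each argument. send_rows: Moves the arm, as the interface text tells. Its arguments: {"type":"object","properties":{"series":{"type":"array"}},"required":["series"]}

```bash
mkdir -p pics; ls
cat > h.py <<'E'
import numpy as np, cv2
from cell import sensors, get_image, ctrl
def cam(n):
    d=get_image(n); d['f']=d['img'].shape[0]/2/np.tan(np.radians(d['vfov'])/2); return d
def save(d,fn): cv2.imwrite(fn,cv2.cvtColor(d['img'],cv2.COLOR_RGB2BGR))
def world(d):
    "HxWx3 world points from depth"
    h,w=d['depth'].shape; v,u=np.mgrid[:h,:w]; z=d['depth'].astype(float)
    P=np.stack([(u-d['cx'])/d['f']*z,(v-d['cy'])/d['f']*z,z,np.ones_like(z)],-1)
    W=P@np.linalg.inv(d['world_to_cam']).T; W=W[...,:3]; W[z==0]=np.nan; return W
def st():
    s=sensors.read_state(); print('t',round(s['clock'],2),'p',np.round(s['eef_pos'],1),'r',np.round(s['tool_rot'],3),'F',np.round(s['force'],1),'w',round(s['width'],1),'g',round(s['gripper_force'],1),'q',np.round(s['qpos'],2))
E
python3 - <<'E'
from h import *
st()
for n in('scene','top'):
    d=cam(n); save(d,f'pics/{n}0.png'); np.savez(f'{n}0.npz',img=d['img'],W=world(d)); print(n,d['f'],d['cx'],d['cy'],np.linalg.inv(d['world_to_cam'])[:3].round(2).tolist(),(d['depth']==0).mean())
E
```

```text
pics
t 0.0 p [167.4 627.4 216.2] r [-3.14  -0.     2.881] F [ 0.7 -0.4 -0.1] w 85.4 g 0.0 q [-1.38  0.63  0.04  1.52 -0.03  1.   -0.02]
scene 553.1031883322586 326.3423331934226 239.07419945991336 [[-0.69, 0.59, -0.41, 1132.17], [0.72, 0.58, -0.38, 560.64], [0.02, -0.56, -0.83, 1167.79]] 0.0042578125
top 459.25314641119485 322.4027923493873 240.40007109768206 [[0.01, -0.99, 0.15, 434.67], [-1.0, -0.01, 0.01, 48.44], [-0.0, -0.16, -0.99, 1067.57]] 0.003984375
```

View pics/top0.png

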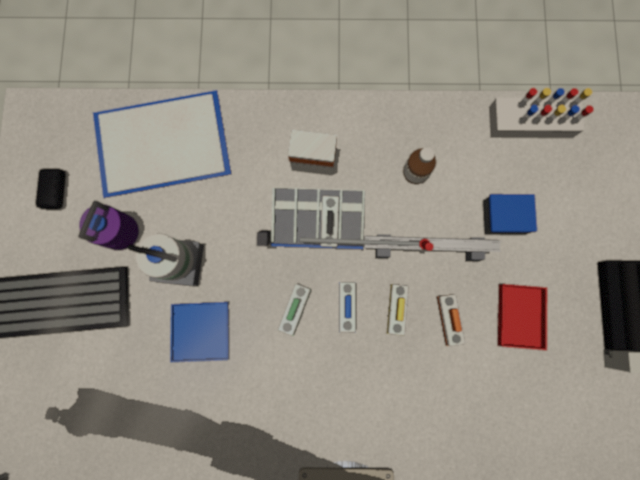

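View pics/scene0.png

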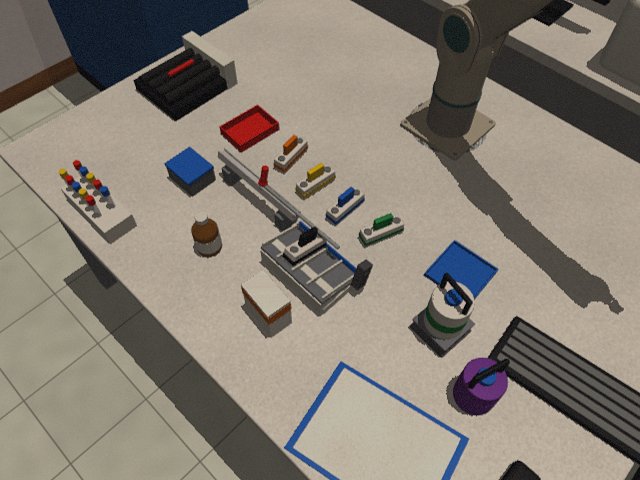

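```bash
cat > meas.py <<'E'
from h import *
def packs(d,W):
    hsv=cv2.cvtColor(d,cv2.COLOR_RGB2HSV); H,S,V=[hsv[...,i].astype(int) for i in range(3)]
    out={}
    for n,(a,b) in dict(blue=(100,125),orange=(6,16),green=(45,85),yellow=(20,35)).items():
        m=(H>=a)&(H<=b)&(S>90)&(V>60)&(abs(W[...,2]-74)<9)&(W[...,0]>250)&(W[...,0]<800)&(W[...,1]<300)
        k,lab,stt,c=cv2.connectedComponentsWithStats(m.astype(np.uint8))
        for i in range(1,k):
            if stt[i,4]<15 or stt[i,4]>400: continue
            P=W[lab==i]; c0=np.median(P,0)
            q=(np.hypot(W[...,0]-c0[0],W[...,1]-c0[1])<72)&(W[...,2]>33)&(W[...,2]<44)
            r=cv2.minAreaRect(np.float32(W[q][:,:2])); b=cv2.boxPoints(r); e=[b[1]-b[0],b[2]-b[1]]; e=max(e,key=np.linalg.norm)
            print(n,stt[i,4],'fin',c0.round(1),'rect',np.round(r[0],1),np.round(r[1],1),'ang',round(np.degrees(np.arctan2(e[1],e[0]))%180,1))
E
python3 - <<'E'
from meas import *
for n in('top','scene'):
    z=np.load(n+'0.npz'); print(n); packs(z['img'],z['W'])
z=np.load('top0.npz'); I=z['img'];W=z['W']
hsv=cv2.cvtColor(I,cv2.COLOR_RGB2HSV); H,S,V=[hsv[...,i].astype(int) for i in range(3)]
def show(nm,m):
    P=W[m]; P=P[~np.isnan(P[:,0])]; r=cv2.minAreaRect(np.float32(P[:,:2])); print(nm,len(P),'med',np.median(P,0).round(1),'z',np.percentile(P[:,2],[2,98]).round(1),'rect',[np.round(x,1) for x in r])
def box(u0,u1,v0,v1):
    b=np.zeros(H.shape,bool); b[v0:v1,u0:u1]=1; return b
red=((H<8)|(H>172))&(S>120)&(V>70)
show('post',red&box(400,450,230,260)); show('posttop',red&box(400,450,230,260)&(W[...,2]>130))
show('bin',red&box(490,560,275,360))
blue=(H>100)&(H<125)&(S>100)
show('tray',blue&box(160,240,295,370)); show('lip',blue&box(265,380,225,260))
show('lane', box(280,294,192,230)); show('lane4', box(347,360,215,230))
show('track',box(450,490,238,250)&(W[...,2]>60))
show('keeper',box(255,272,228,250)&(W[...,2]>60))
show('caphandle',box(125,205,225,290)&(W[...,2]>175)); show('canbody',box(125,205,225,290)&(abs(W[...,2]-150)<6))
show('stand',box(150,215,235,290)&(abs(W[...,2]-45)<5))
show('bottle',box(400,440,140,190)&(W[...,2]>20)); show('tipbox',box(480,545,185,240)&(W[...,2]>50)); show('carton',box(280,345,125,170)&(W[...,2]>95))
show('spentfin',(V<70)&box(315,345,190,235)&(W[...,2]>90))
print('bench',np.nanmedian(W[400:440,300:600,2]))
E
```

```text
top
blue 127 fin [448.7  -1.9  76.8] rect [448.8  -1.9] [108.  36.] ang 0.2
orange 76 fin [765.2  80.4  76.8] rect [769.8  73. ] [ 41.1 109.7] ang 107.6
orange 57 fin [ 745.1 -148.5   79.2] rect [ 753.  -155.9] [62.3 25.2] ang 58.5
orange 170 fin [ 421.7 -231.1   76.2] rect [ 421.8 -233.3] [109.9  36.8] ang 9.0
yellow 147 fin [ 443.6 -113.2   76.7] rect [ 443.4 -115.1] [ 36.4 110. ] ang 174.4
scene
blue 95 fin [452.5   0.6  73.9] rect [452.2   0.9] [111.8  38.4] ang 0.4
orange 100 fin [ 428.7 -229.    73.4] rect [ 425.7 -230.5] [112.7  38.4] ang 9.3
orange 21 fin [ 784.8 -140.2   80.8] rect [ 783.2 -148.6] [29.6 63.8] ang 151.1
orange 21 fin [787.8 131.3  76.1] rect [773.6 111.3] [ 51.7 122.9] ang 169.0
green 80 fin [446.3 118.   74.5] rect [446.2 120.1] [ 39.7 111.1] ang 159.9
yellow 107 fin [ 449.5 -110.9   73.2] rect [ 448.3 -113.6] [ 39.4 110.1] ang 173.5
post 110 med [ 574.6 -159.8  135.3] z [ 95.6 145. ] rect [array([ 577., -162.]), array([29.3, 15.3]), np.float64(3.4)]
posttop 60 med [ 570.5 -161.5  140.9] z [131.3 145.1] rect [array([ 570.5, -161.8]), array([17. , 13.8]), np.
[... 1011 characters left out ...]
 rect [array([546. , 385.4]), array([88. , 88.7]), np.float64(79.8)]
stand 491 med [516.4 350.3  45.3] z [41.3 49.1] rect [array([545.1, 385.1]), array([97.6, 99.9]), np.float64(84.7)]
bottle 871 med [ 758.  -158.3   90.3] z [ 25.5 132. ] rect [array([ 766.7, -164.1]), array([63.9, 57.9]), np.float64(52.9)]
tipbox 1773 med [ 659.  -369.9   60.6] z [55.7 64.8] rect [array([ 650. , -356.7]), array([134.1, 107.6]), np.float64(89.9)]
carton 1313 med [792.7  78.5 110.3] z [ 98.4 113.7] rect [array([795.3,  78.3]), array([100.6,  62.5]), np.float64(83.4)]
spentfin 102 med [623.5  38.4 124.4] z [117.1 131.9] rect [array([621.9,  38.3]), array([45.2,  8.5]), np.float64(0.6)]
bench 1.0900671542083273
```

Request:
send_rows:
  series:
    - [85, [0.43, -0.82, 0.1], [0, 0, 0.2]]
    - [85, [0.43, -0.82, 0.1], [0, 0, 0.2]]
    - [85, [0.43, -0.82, 0.1], [0, 0, 0.2]]
    - [85, [0.43, -0.82, 0], [0, 0, 0.2]]
    - [85, [0.43, -0.82, 0], [0, 0, 0.2]]
    - [85, [0.43, -0.82, 0], [0, 0, 0.2]]
    - [85, [0.43, -0.82, 0], [0, 0, 0.2]]
    - [85, [0.43, -0.82, 0], [0, 0, 0.2]]

```text
clock: 1.1
eef_pos: [374.5, 232.7, 235.1]
tool_rot: [3.142, 0.0, 3.021]
force: [-0.0, 0.6, -0.5]
width: 85.1
gripper_force: 0.0
```

Request:
send_rows:
  series:
    - [85, [0.43, -0.82, 0], [0, 0, 0.2]]
    - [85, [0.43, -0.82, 0], [0, 0, 0.2]]
    - [85, [0.43, -0.82, 0], [0, 0, 0.2]]
    - [85, [0.43, -0.82, 0], [0, 0, 0.2]]
    - [85, [0.43, -0.82, 0], [0, 0, 0.2]]
    - [85, [0.43, -0.82, 0], [0, 0, 0.2]]
    - [85, [0.3, -0.6, 0], [0, 0, 0]]
    - [85, [0, 0, 0], [0, 0, 0]]

```text
clock: 2.1
eef_pos: [547.2, -100.9, 234.6]
tool_rot: [-3.14, -0.0, 3.119]
force: [0.8, 0.6, 0.1]
width: 84.9
gripper_force: 0.0
```

Run:
```python
from h import *
st()
d=cam('scene'); save(d,'pics/s1.png'); 
for n in('top0','scene0'):
    z=np.load(n+'.npz'); I=z['img'];W=z['W']
    hsv=cv2.cvtColor(I,cv2.COLOR_RGB2HSV); H,S,V=[hsv[...,i].astype(int) for i in range(3)]
    X,Y,Z=W[...,0],W[...,1],W[...,2]
    bed=(X>592)&(X<705)&(Y>-50)&(Y<185)
    # plane of lane floor
    res=Z-(50+(X-643)*.266); fl=bed&(abs(res)<5)&(S<60)
    A=np.c_[W[fl][:,:2],np.ones(fl.sum())]; p=np.linalg.lstsq(A,Z[fl],rcond=None)[0]; print(n,'plane',p[:2].round(3),'x0@y=67',(50-p[2]-67*p[1])/p[0])
    r2=Z-(p[0]*X+p[1]*Y+p[2]); rid=bed&(r2>9)&(r2<17)
    h,e=np.histogram(Y[rid],bins=np.arange(-50,185,3)); print('ridge y',[(int(e[i]),int(h[i])) for i in range(len(h)) if h[i]>15])
    print('bed extent y',np.percentile(Y[fl],[.5,99.5]).round(1),'x',np.percentile(X[fl],[.5,99.5]).round(1))
    red=((H<8)|(H>172))&(S>120)&(V>70)&(abs(Y+160)<40)&(abs(X-575)<40)&(Z>132); print('post',np.median(W[red],0).round(1),red.sum())
    lip=(H>100)&(H<125)&(S>100)&(abs(X-585)<20)&(abs(Y-67)<120)&(Z>30)
    if lip.sum()>20: q=np.polyfit(Y[lip],X[lip],1); print('lip',lip.sum(),q.round(3),'x@67',np.polyval(q,67).round(1),np.percentile(Y[lip],[1,99]).round(1),np.median(Z[lip]))
    tr=(Z>75)&(Z<100)&(abs(X-582)<30)&(Y>-340)&(Y<-60); 
    ys=np.arange(-330,-60,20); c=[(X[tr&(abs(Y-y)<10)].min()+X[tr&(abs(Y-y)<10)].max())/2 for y in ys]; print('track',np.polyfit(ys,c,1).round(4),np.percentile(Y[tr],[.2,99.8]))
```

```text
t 2.1 p [ 547.2 -100.9  234.6] r [-3.14  -0.     3.119] F [0.8 0.6 0.1] w 84.9 g 0.0 q [ 0.05  0.48  0.12  1.76 -0.07  0.91  1.74]
top0 plane [ 0.267 -0.005] x0@y=67 639.8770349628688
ridge y [(-38, 30), (-35, 50), (13, 54), (16, 31), (64, 73), (112, 31), (115, 66), (163, 53), (166, 37)]
bed extent y [-37.3 164.3] x [593.7 704.5]
post [ 570.4 -161.7  140.9] 58
lip 125 [1.90000e-02 5.81414e+02] x@67 582.7 [-32.7 168. ] 48.683826010754046
track [2.440000e-02 5.892656e+02] [-328.53341135  -60.73121044]
scene0 plane [ 0.27  -0.006] x0@y=67 645.5122373498551
ridge y [(-35, 43), (-32, 34), (55, 30), (58, 25), (64, 34), (67, 54), (115, 52), (118, 28), (163, 26), (166, 53)]
bed extent y [-33.5 172. ] x [592.8 704.5]
post [ 576.5 -161.2  138.7] 41
lip 221 [2.30000e-02 5.85622e+02] x@67 587.2 [-34.6 156.5] 44.8401759016665
track [2.63000e-02 5.93441e+02] [-327.03551916  -61.33201988]
```

Request:
send_rows:
  series:
    - [85, [0.25, -0.5, 0], [0, 0, 0]]
    - [85, [0.25, -0.5, -0.1], [0, 0, 0]]
    - [85, [0, 0, -0.6], [0, 0, 0]]
    - [85, [0, 0, -0.6], [0, 0, 0]]
    - [85, [0, 0, -0.62], [0, 0, 0]]
    - [85, [0, 0, 0], [0, 0, 0]]
    - [5, [0, 0, 0], [0, 0, 0]]
    - [5, [0, 0, 0], [0, 0, 0]]

```text
clock: 3.15
eef_pos: [578.0, -156.7, 121.8]
tool_rot: [-3.141, 0.003, 3.126]
force: [-0.4, -0.4, -0.2]
width: 51.3
gripper_force: 0.0
```

Request:
send_rows:
  series:
    - [5, [0, 0, 0], [0, 0, 0]]
    - [5, [0, 0, 0], [0, 0, 0]]
    - [5, [0, 0, 0], [0, 0, 0]]
    - [5, [0, 0, 0], [0, 0, 0]]

```text
clock: 3.65
eef_pos: [577.6, -158.0, 121.4]
tool_rot: [-3.14, 0.002, 3.124]
force: [-0.5, -1.5, 7.0]
width: 13.4
gripper_force: 58.5
```

Run:
```python
from h import *
st()
d=cam('scene'); cv2.imwrite('pics/s2.png',cv2.resize(cv2.cvtColor(d['img'][100:300,150:420],cv2.COLOR_RGB2BGR),None,fx=2.5,fy=2.5))
```

```text
t 3.65 p [ 577.6 -158.   121.4] r [-3.140e+00  2.000e-03  3.124e+00] F [-0.5 -1.5  7. ] w 13.4 g 58.5 q [ 0.16  0.67  0.1   1.76 -0.09  0.71  1.86]
```

View pics/s2.png

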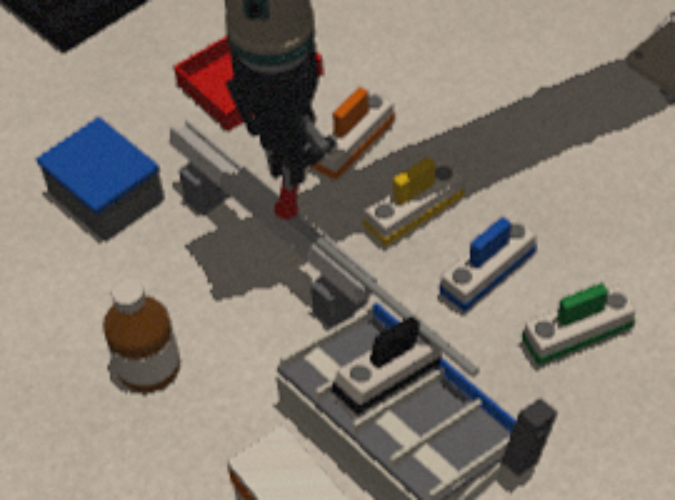

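Request:
send_rows:
  series:
    - [5, [-0.005, -0.2, 0], [0, 0, 0]]
    - [5, [-0.01, -0.4, 0], [0, 0, 0]]
    - [5, [-0.01, -0.4, 0], [0, 0, 0]]
    - [5, [-0.01, -0.4, 0], [0, 0, 0]]
    - [5, [-0.01, -0.4, 0], [0, 0, 0]]
    - [5, [-0.01, -0.3, 0], [0, 0, 0]]
    - [5, [-0.005, -0.2, 0], [0, 0, 0]]
    - [5, [0, 0, 0], [0, 0, 0]]

```text
clock: 4.7
eef_pos: [574.3, -296.8, 121.5]
tool_rot: [-3.139, 0.003, 3.124]
force: [0.5, -1.1, 4.5]
width: 13.4
gripper_force: 58.9
```

Run:
```python
from h import *
st()
for n in('top','scene'):
    d=cam(n); W=world(d); I=d['img']; hsv=cv2.cvtColor(I,cv2.COLOR_RGB2HSV); H,S,V=[hsv[...,i].astype(int) for i in range(3)]
    X,Y,Z=W[...,0],W[...,1],W[...,2]
    red=((H<8)|(H>172))&(S>120)&(V>50)&(Y<-120)&(Y>-330)&(abs(X-575)<40)&(Z>80); print('post',np.median(W[red],0).round(1),red.sum(), W[red].min(0),W[red].max(0))
```

```text
t 4.7 p [ 574.3 -296.8  121.5] r [-3.139e+00  3.000e-03  3.124e+00] F [ 0.5 -1.1  4.5] w 13.4 g 58.9 q [ 0.38  0.73  0.08  1.62 -0.08  0.79  2.05]
post [ 563.8 -292.9  137.5] 30 [ 556.60081771 -303.65783948   90.89306846] [ 575.95116077 -277.16428542  205.2411288 ]
post [ 582.4 -289.3  115.6] 113 [ 563.75540027 -323.25685284   84.16104703] [ 594.59487394 -232.47145545  234.92833364]
```

Request:
send_rows:
  series:
    - [5, [0, -0.1, 0], [0, 0, 0]]
    - [5, [0, -0.1, 0], [0, 0, 0]]
    - [5, [0, 0, 0], [0, 0, 0]]

```text
clock: 5.18
eef_pos: [574.1, -306.1, 121.4]
tool_rot: [3.141, 0.002, 3.125]
force: [-0.6, 1.9, 8.2]
width: 13.6
gripper_force: 59.4
```

Request:
send_rows:
  series:
    - [5, [0, -0.05, 0], [0, 0, 0]]
    - [5, [0, 0, 0], [0, 0, 0]]

```text
clock: 5.42
eef_pos: [574.0, -306.1, 121.3]
tool_rot: [3.137, 0.0, 3.127]
force: [-1.2, 6.5, 10.3]
width: 13.7
gripper_force: 59.7
```

Request:
send_rows:
  series:
    - [5, [0, -0.05, 0], [0, 0, 0]]
    - [5, [0, 0, 0], [0, 0, 0]]

```text
clock: 5.68
eef_pos: [574.0, -306.1, 121.3]
tool_rot: [3.133, -0.001, 3.128]
force: [-2.7, 10.7, 13.4]
width: 13.7
gripper_force: 60.0
```

Request:
send_rows:
  series:
    - [85, [0, 0.05, 0], [0, 0, 0]]
    - [85, [0, 0, 0], [0, 0, 0]]
    - [85, [0, 0, 0], [0, 0, 0]]
    - [85, [0, 0, 0.4], [0, 0, 0]]
    - [85, [0, 0, 0.8], [0, 0, 0]]
    - [85, [0, 0, 0.9], [0, 0, 0]]
    - [60, [0.05, 0.7, 0.1], [0, -0.5, 0]]
    - [60, [0.05, 0.8, 0], [0, -0.5, 0]]

```text
clock: 6.68
eef_pos: [579.7, -220.5, 253.1]
tool_rot: [3.141, 0.091, 3.122]
force: [0.7, 0.7, -0.6]
width: 60.2
gripper_force: 0.0
```

Request:
send_rows:
  series:
    - [60, [0.05, 0.8, -0.1], [0, -0.5, 0]]
    - [60, [0.05, 0.8, -0.1], [0, -0.5, 0]]
    - [60, [0.05, 0.8, -0.2], [0, -0.5, 0]]
    - [60, [0.05, 0.8, -0.2], [0, -0.48, 0]]
    - [60, [0.05, 0.7, -0.2], [0, 0, 0]]
    - [60, [0.1, 0.5, -0.2], [0, 0, 0]]
    - [60, [0, 0, 0], [0, 0, 0]]

```text
clock: 7.55
eef_pos: [599.8, 47.4, 190.8]
tool_rot: [3.137, 0.258, 3.129]
force: [0.6, -0.7, -0.0]
width: 60.1
gripper_force: 0.0
```

```bash
cat >> h.py <<'E'
O=np.array([645,67,50.]); YAW=-.024
from scipy.spatial.transform import Rotation as R
RB=R.from_euler('zy',[YAW,-.26]).as_matrix()
def bed(p): return O+RB@np.array(p,float)
def to(p):
    s=sensors.read_state(); print('target',np.round(p,1),'delta units',np.round((np.array(p)-s['eef_pos'])/60,3))
def rotto(M):
    s=sensors.read_state(); r=R.from_matrix(M)*R.from_euler('xyz',s['tool_rot']).inv(); print('turn units',np.round(np.degrees(r.as_rotvec())/5,2))
TB=RB@np.diag([-1,1,-1.])  # tool on bed: z down, y along bed y
E
python3 - <<'E'
from h import *
st(); to(bed([-2,-27,60])); to(bed([-2,-27,160])); rotto(TB)
d=cam('top'); W=world(d); X,Y,Z=[W[...,i] for i in range(3)]
m=(abs(Z-140)<12)&(abs(X-570)<25)&(Y<-250)&(Y>-340); print('post',np.nanmedian(W[m],0),m.sum())
E
```

```text
t 7.55 p [599.8  47.4 190.8] r [3.137 0.258 3.129] F [ 0.6 -0.7 -0. ] w 60.1 g 0.0 q [-0.23  0.48  0.12  1.95 -0.06  0.45  1.47]
target [627.   40.1 107.3] delta units [ 0.453 -0.122 -1.392]
target [601.3  40.1 203.9] delta units [ 0.025 -0.122  0.219]
turn units [ 0.02 -0.02 -0.14]
post [ 567.76132561 -303.83187797  140.55853417] 76
```

Request:
send_rows:
  series:
    - [60, [0.1, -0.12, -0.3], [0, 0, -0.14]]
    - [60, [0.12, 0, -0.4], [0, 0, 0]]
    - [60, [0.12, 0, -0.4], [0, 0, 0]]
    - [60, [0.1, 0, -0.29], [0, 0, 0]]
    - [60, [0, 0, 0], [0, 0, 0]]
    - [5, [0, 0, 0], [0, 0, 0]]
    - [5, [0, 0, 0], [0, 0, 0]]
    - [5, [0, 0, 0], [0, 0, 0]]

```text
clock: 8.6
eef_pos: [627.0, 37.5, 109.6]
tool_rot: [3.137, 0.262, 3.113]
force: [-0.9, 0.2, 3.9]
width: 9.5
gripper_force: 58.9
```

Request:
send_rows:
  series:
    - [5, [0, 0, 0], [0, 0, 0]]
    - [5, [0, 0, 0], [0, 0, 0]]
    - [5, [0, 0, 0], [0, 0, 0]]

```text
clock: 8.98
eef_pos: [627.0, 37.8, 109.5]
tool_rot: [3.136, 0.261, 3.113]
force: [-2.2, 1.1, 6.7]
width: 8.6
gripper_force: 59.2
```

Request:
send_rows:
  series:
    - [5, [-0.1, 0, 0.4], [0, 0, 0]]
    - [5, [-0.2, 0, 0.7], [0, 0, 0]]
    - [5, [-0.2, 0, 0.8], [0, 0, 0]]
    - [5, [-0.1, -0.5, 0.1], [0, 0.4, -0.1]]
    - [5, [-0.3, -0.9, 0], [0, 0.5, -0.1]]
    - [5, [-0.34, -0.9, 0], [0, 0.5, -0.1]]
    - [5, [-0.34, -0.9, 0], [0, 0.5, -0.1]]
    - [5, [-0.34, -0.9, 0], [0, 0.5, -0.1]]

```text
clock: 9.98
eef_pos: [510.5, -210.7, 228.7]
tool_rot: [-3.135, 0.05, 3.07]
force: [0.5, 0.0, 1.1]
width: 5.0
gripper_force: 0.0
```

Request:
send_rows:
  series:
    - [5, [-0.34, -0.9, 0], [0, 0.5, -0.1]]
    - [5, [-0.34, -0.9, 0], [0, 0.1, 0]]
    - [5, [-0.34, -0.8, 0], [0, 0, 0]]
    - [5, [-0.3, -0.5, 0], [0, 0, 0]]
    - [5, [0, 0, 0], [0, 0, 0]]
    - [5, [0, 0, 0], [0, 0, 0]]

```text
clock: 10.72
eef_pos: [432.7, -394.0, 228.4]
tool_rot: [-3.132, -0.001, 3.062]
force: [0.3, 0.5, -0.9]
width: 5.0
gripper_force: 0.0
```

Run:
```python
from h import *
st(); to([432.5,-395,70]); rotto(R.from_euler('xyz',[np.pi,0,np.pi-.078]).as_matrix())
```

```text
t 10.72 p [ 432.7 -394.   228.4] r [-3.132e+00 -1.000e-03  3.062e+00] F [ 0.3  0.5 -0.9] w 5.0 g 0.0 q [ 0.59  0.52  0.14  1.7  -0.08  0.92  2.26]
target [ 432.5 -395.    70. ] delta units [-0.003 -0.017 -2.639]
turn units [ 0.11 -0.02  0.01]
```

Run:
```python
from h import *
d=cam('top'); save(d,'pics/t3.png'); W=world(d); np.savez('t3.npz',img=d['img'],W=W)
d=cam('scene'); cv2.imwrite('pics/s3.png',cv2.resize(cv2.cvtColor(d['img'][60:360,130:530],cv2.COLOR_RGB2BGR),None,fx=2,fy=2))
```

```text
(no output)
```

View pics/s3.png

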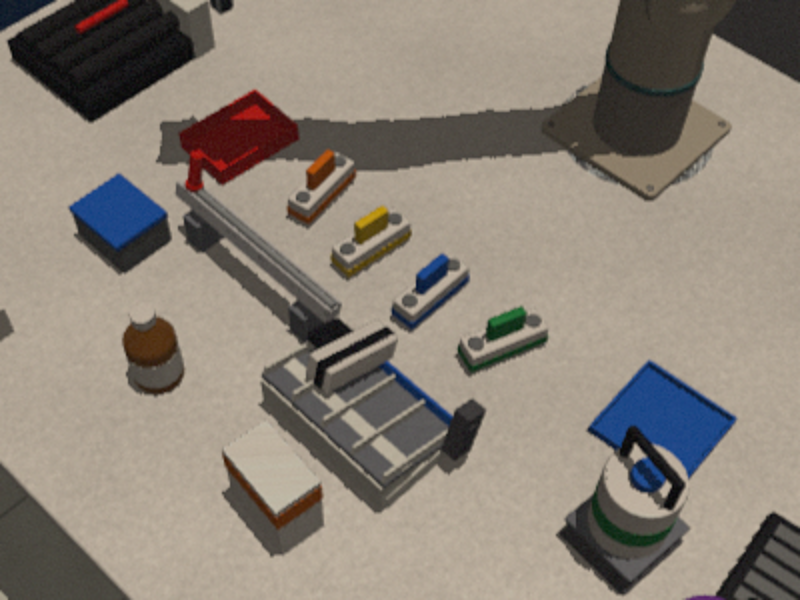

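Request:
send_rows:
  series:
    - [60, [0, 0.5, -0.2], [0, 0, 0.5]]
    - [60, [-0.05, 0.8, -0.3], [0, 0, 0.6]]
    - [60, [-0.05, 0.8, -0.4], [0, 0, 0.6]]
    - [60, [-0.06, 0.6, -0.4], [0, 0, 0.6]]
    - [60, [0, 0, 0], [0, 0, 0.44]]
    - [60, [0, 0, 0], [0, 0, 0]]

```text
clock: 11.58
eef_pos: [423.6, -232.9, 150.9]
tool_rot: [-3.13, -0.0, -2.981]
force: [0.3, -0.0, -0.0]
width: 59.8
gripper_force: 0.0
```

```bash
cat > pk.py <<'E'
from meas import *
def look():
    for n in('top','scene'):
        d=cam(n); print(n); packs(d['img'],world(d))
E
python3 - <<'E'
from pk import *
look(); st(); to([423,-230.5,60]); rotto(R.from_euler('xyz',[np.pi,0,np.radians(189.1)]).as_matrix())
z=np.load('t3.npz'); W=z['W']; m=(W[...,2]>60)&(W[...,0]>560)&(W[...,0]<700)&(W[...,1]>-35)&(W[...,1]<100)
r=cv2.minAreaRect(np.float32(W[m][:,:2])); print(r,W[m][:,2].max()); cv2.imwrite('pics/t3c.png',cv2.resize(z['img'][170:270,240:390,::-1],None,fx=5,fy=5,interpolation=cv2.INTER_CUBIC))
E
```

```text
top
blue 126 fin [447.8  -1.8  76.6] rect [448.6  -1.8] [107.9  35.8] ang 0.1
orange 73 fin [765.   81.3  77. ] rect [769.2  72.8] [ 41.  109.6] ang 107.9
orange 61 fin [ 744.  -150.7   79.3] rect [ 753.4 -157.6] [63.2 26.1] ang 62.1
orange 66 fin [ 436.4 -229.    75.9] rect [ 421.8 -233.5] [109.8  37.7] ang 9.6
yellow 148 fin [ 443.6 -113.1   76.1] rect [ 443.4 -115.2] [ 36.8 109.8] ang 174.3
scene
blue 101 fin [453.5   1.4  74.2] rect [452.2   0.6] [ 38.3 112.1] ang 179.7
orange 101 fin [ 428.6 -228.9   73.4] rect [ 424.7 -231.3] [115.8  37.7] ang 9.3
orange 19 fin [ 784.1 -139.    80.4] rect [ 782.  -150.7] [33.4 64.2] ang 151.8
orange 22 fin [789.4 131.1  77.8] rect [782.4 123.6] [ 49.4 127.8] ang 152.8
green 80 fin [445.5 118.5  75.2] rect [446.4 118.9] [ 38.1 111.1] ang 159.6
yellow 108 fin [ 449.2 -110.8   74.1] rect [ 448.2 -112.2] [ 40.2 110.9] ang 174.2
t 11.68 p [ 423.5 -234.   151.2] r [-3.13   0.    -2.984] F [ 0.4 -0.8  0.5] w 60.2 g 0.0 q [ 0.39  0.49  0.07  2.05 -0.04  0.6   2.21]
target [ 423.  -230.5   60. ] delta units [-0.008  0.059 -1.519]
turn units [0.14 0.02 0.01]
((629.9576416015625, 31.96853256225586), (133.8292694091797, 139.90591430664062), 89.95333862304688) 111.65141781682428
```

View pics/t3c.png

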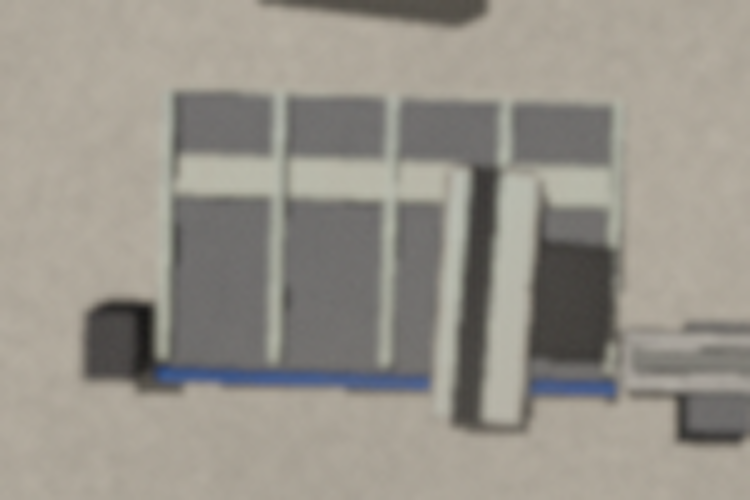

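Request:
send_rows:
  series:
    - [60, [0, 0.06, -0.4], [0, 0, 0]]
    - [60, [0, 0, -0.5], [0, 0, 0]]
    - [60, [0, 0, -0.4], [0, 0, 0]]
    - [60, [0, 0, -0.24], [0, 0, 0]]
    - [60, [0, 0, 0], [0, 0, 0]]
    - [5, [0, 0, 0], [0, 0, 0]]
    - [5, [0, 0, 0], [0, 0, 0]]
    - [5, [0, 0, 0], [0, 0, 0]]

```text
clock: 12.68
eef_pos: [423.3, -230.1, 59.0]
tool_rot: [-3.13, 0.0, -2.983]
force: [-0.2, -0.4, 2.9]
width: 11.1
gripper_force: 58.6
```

Request:
send_rows:
  series:
    - [5, [0, 0, 0], [0, 0, 0]]
    - [5, [0, 0, 0], [0, 0, 0]]
    - [5, [0, 0, 0], [0, 0, 0]]
    - [5, [0, 0, 0], [0, 0, 0]]

```text
clock: 13.18
eef_pos: [423.3, -230.1, 58.9]
tool_rot: [-3.13, 0.0, -2.983]
force: [-0.3, -0.6, 6.4]
width: 11.2
gripper_force: 58.7
```

Request:
send_rows:
  series:
    - [5, [0, 0, 0.1], [0, 0, 0]]
    - [5, [0, 0, 0], [0, 0, 0]]
    - [5, [0, 0, 0.1], [0, 0, 0]]
    - [5, [0, 0, 0], [0, 0, 0]]

```text
clock: 13.68
eef_pos: [422.8, -229.4, 70.5]
tool_rot: [-3.131, -0.001, -2.982]
force: [-0.2, -0.8, -1.9]
width: 11.3
gripper_force: 58.6
```

Run:
```python
from h import *
st()
d=cam('scene'); cv2.imwrite('pics/s4.png',cv2.resize(cv2.cvtColor(d['img'][60:210,210:370],cv2.COLOR_RGB2BGR),None,fx=4,fy=4,interpolation=cv2.INTER_CUBIC))
```

```text
t 13.68 p [ 422.8 -229.4   70.5] r [-3.131e+00 -1.000e-03 -2.982e+00] F [-0.2 -0.8 -1.9] w 11.3 g 58.6 q [ 0.4   0.63  0.05  2.11 -0.05  0.39  2.21]
```

View pics/s4.png

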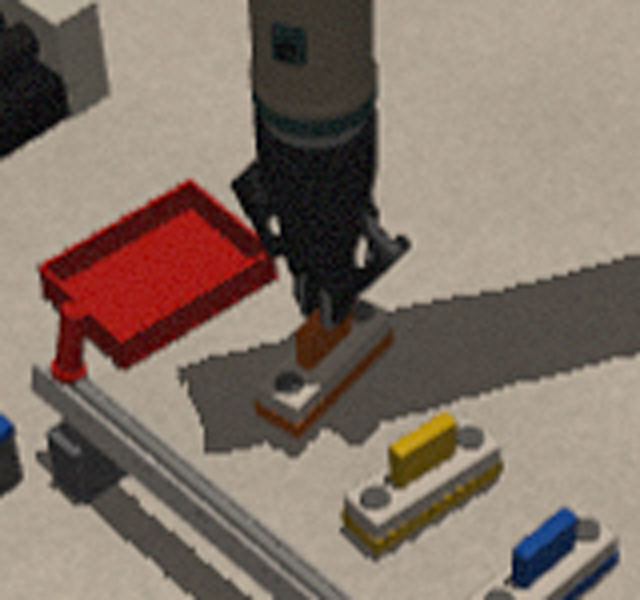

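Request:
send_rows:
  series:
    - [5, [0, 0, 0.3], [0, 0, 0]]
    - [5, [0, 0, 0.6], [0, 0, 0]]
    - [5, [0, 0, 0.8], [0, 0, 0]]
    - [5, [0.1, 0.4, 0.7], [0, -0.2, -0.1]]
    - [5, [0.3, 0.6, 0.2], [0, -0.3, -0.2]]
    - [5, [0.4, 0.8, 0], [0, -0.4, -0.25]]
    - [5, [0.4, 0.8, 0], [0, -0.4, -0.25]]
    - [5, [0.4, 0.8, 0], [0, -0.4, -0.25]]

```text
clock: 14.72
eef_pos: [518.8, -23.9, 226.1]
tool_rot: [-3.114, 0.147, -3.074]
force: [1.0, -0.7, -1.4]
width: 10.9
gripper_force: 58.8
```

Request:
send_rows:
  series:
    - [5, [0.4, 0.8, 0], [0, -0.4, -0.25]]
    - [5, [0.4, 0.8, 0], [0, -0.4, -0.25]]
    - [5, [0.4, 0.8, 0], [0, -0.4, -0.25]]
    - [5, [0.3, 0.6, 0], [0, -0.1, -0.25]]
    - [5, [0.2, 0.4, 0], [0, 0, -0.1]]
    - [5, [0, 0, 0], [0, 0, 0]]
    - [5, [0, 0, 0], [0, 0, 0]]

```text
clock: 15.6
eef_pos: [619.7, 177.4, 225.4]
tool_rot: [-3.109, 0.257, 3.114]
force: [-0.2, -1.2, -1.8]
width: 11.3
gripper_force: 58.8
```

Run:
```python
from h import *
st(); to(bed([5,75,110])); to(bed([3,75,62]));rotto(TB)
```

```text
t 15.6 p [619.7 177.4 225.4] r [-3.109  0.257  3.114] F [-0.2 -1.2 -1.8] w 11.3 g 58.8 q [-0.53  0.51  0.19  1.78  0.06  0.64  1.13]
target [623.3 141.9 158.1] delta units [ 0.06  -0.592 -1.123]
target [633.7 141.9 111.1] delta units [ 0.233 -0.591 -1.905]
turn units [ 0.43 -0.04  0.14]
```

Request:
send_rows:
  series:
    - [5, [0.02, -0.4, -0.2], [0.43, -0.04, 0.14]]
    - [5, [0.02, -0.19, -0.5], [0, 0, 0]]
    - [5, [0.02, 0, -0.42], [0, 0, 0]]
    - [5, [0.08, 0, -0.35], [0, 0, 0]]
    - [5, [0.09, 0, -0.35], [0, 0, 0]]
    - [5, [0, 0, 0], [0, 0, 0]]
    - [5, [0, 0, 0], [0, 0, 0]]

```text
clock: 16.48
eef_pos: [634.5, 142.3, 117.7]
tool_rot: [3.134, 0.262, 3.116]
force: [-0.3, 0.8, -2.2]
width: 11.2
gripper_force: 58.9
```

Run:
```python
from h import *
st(); to(bed([3,75,59]));rotto(TB)
d=cam('scene'); cv2.imwrite('pics/s5.png',cv2.resize(cv2.cvtColor(d['img'][190:320,230:420],cv2.COLOR_RGB2BGR),None,fx=4,fy=4,interpolation=cv2.INTER_CUBIC))
```

```text
t 16.48 p [634.5 142.3 117.7] r [3.134 0.262 3.116] F [-0.3  0.8 -2.2] w 11.2 g 58.9 q [-0.39  0.65  0.12  1.88  0.01  0.36  1.24]
target [634.5 141.9 108.3] delta units [-0.    -0.007 -0.157]
turn units [-0.01  0.03  0.01]
```

View pics/s5.png

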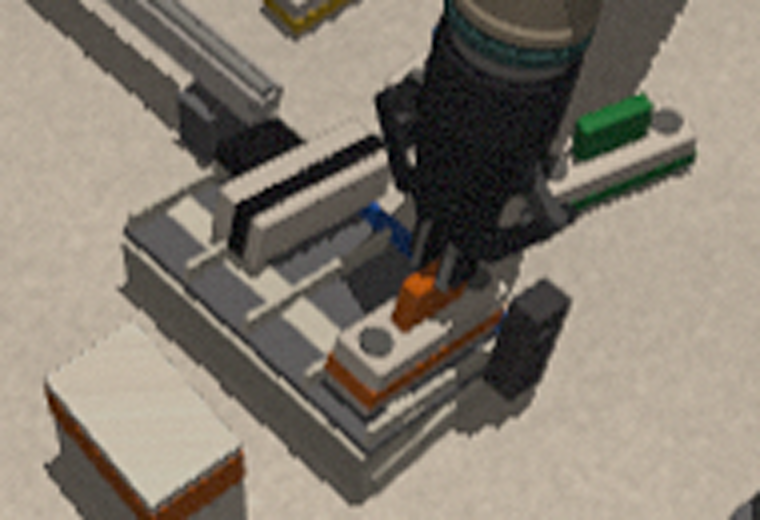

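Request:
send_rows:
  series:
    - [5, [0, 0, -0.08], [0, 0, 0]]
    - [5, [0, 0, -0.06], [0, 0, 0]]
    - [5, [0, 0, 0], [0, 0, 0]]
    - [5, [0, 0, 0], [0, 0, 0]]

```text
clock: 17.02
eef_pos: [634.4, 143.3, 108.5]
tool_rot: [3.134, 0.262, 3.117]
force: [-0.3, 0.6, -2.1]
width: 11.0
gripper_force: 58.9
```

Request:
send_rows:
  series:
    - [5, [0, 0, -0.04], [0, 0, 0]]
    - [5, [0, 0, 0], [0, 0, 0]]
    - [5, [0, 0, 0], [0, 0, 0]]

```text
clock: 17.4
eef_pos: [634.7, 142.6, 107.7]
tool_rot: [3.134, 0.263, 3.116]
force: [-5.1, -1.2, 10.9]
width: 10.8
gripper_force: 60.6
```

Request:
send_rows:
  series:
    - [5, [0, 0, -0.04], [0, 0, 0]]
    - [5, [0, 0, 0], [0, 0, 0]]
    - [5, [0, 0, 0], [0, 0, 0]]

```text
clock: 17.77
eef_pos: [634.7, 142.0, 107.5]
tool_rot: [3.134, 0.264, 3.116]
force: [-12.6, -2.9, 26.8]
width: 11.1
gripper_force: 63.0
```

Request:
send_rows:
  series:
    - [40, [0, 0, 0.05], [0, 0, 0]]
    - [40, [0, 0, 0], [0, 0, 0]]
    - [40, [0, 0, 0], [0, 0, 0]]
    - [40, [-0.1, 0, 0.4], [0, 0, 0]]
    - [40, [-0.2, 0, 0.7], [0, 0, 0]]
    - [40, [-0.2, -0.2, 0.7], [0, 0, 0]]
    - [85, [-0.4, -0.7, 0], [0, 0, 0]]
    - [85, [-0.4, -0.7, 0], [0, 0, 0]]

```text
clock: 18.77
eef_pos: [556.0, 46.6, 215.0]
tool_rot: [3.134, 0.263, 3.118]
force: [1.0, -1.0, -0.4]
width: 74.7
gripper_force: 0.0
```

```bash
cat >> meas.py <<'E'
def onbed(d,hue=None):
    "fins on the bed: bed coords of fin-top points"
    W=world(d); B=(W-O)@RB; hsv=cv2.cvtColor(d['img'],cv2.COLOR_RGB2HSV)
    for y in(-75,-25,25,75):
        m=(abs(B[...,1]-y)<14)&(abs(B[...,0])<40)&(abs(B[...,2]-76)<5)
        b=(abs(B[...,1]-y)<22)&(abs(B[...,0])<75)&(abs(B[...,2]-40)<6)
        if b.sum()>30:
            P=B[b]; lo,hi=np.percentile(P,[1,99],axis=0); A=np.c_[P[:,:2],np.ones(len(P))]; p=np.linalg.lstsq(A,P[:,2],rcond=None)[0]
            r=cv2.minAreaRect(np.float32(P[:,:2]))
            print('lane',y,'body n',len(P),'mid x,y',((lo+hi)/2)[:2].round(1),'z med',np.median(P[:,2]).round(1),'slopes',p[:2].round(3),'rect',np.round(r[0],1),np.round(r[1],1),round(r[2],1),'fin n',m.sum(),np.median(B[m],0).round(1) if m.sum() else '', 'H',np.median(hsv[m][:,0]) if m.sum() else '')
E
python3 - <<'E'
from meas import *
st()
for n in('top','scene'):
    d=cam(n); print(n); onbed(d)
    W=world(d); B=(W-O)@RB
    m=(B[...,2]>22)&(B[...,1]<10)&(B[...,1]>-100)&(B[...,0]>-110)&(B[...,0]<90)&~((B[...,0]<-25)&(B[...,1]<-90))&(B[...,2]<70)
    P=B[m]; t=P[P[:,2]>np.percentile(P[:,2],60)-4]; print('spent',m.sum(),np.percentile(P,[2,50,98],axis=0).round(1).tolist()); r=cv2.minAreaRect(np.float32(t[:,:2])); print(r, np.median(t,0))
d=cam('scene'); cv2.imwrite('pics/s6.png',cv2.resize(cv2.cvtColor(d['img'][190:320,230:420],cv2.COLOR_RGB2BGR),None,fx=4,fy=4,interpolation=cv2.INTER_CUBIC))
E
```

```text
t 18.77 p [556.   46.6 215. ] r [3.134 0.263 3.118] F [ 1.  -1.  -0.4] w 74.7 g 0.0 q [-0.23  0.39  0.1   2.04 -0.    0.46  1.4 ]
top
lane -75 body n 349 mid x,y [-10.8 -80.7] z med 40.6 slopes [-0.011 -0.02 ] rect [ -7.4 -80.8] [32.1 75.7] 88.8 fin n 0  H 
lane 75 body n 632 mid x,y [ 1.  73.7] z med 40.8 slopes [-0.003 -0.001] rect [ 0.9 73.3] [107.1  35.4] 1.4 fin n 164 [ 1.  74.  76.1] H 12.0
spent 982 [[-42.5, -96.7, 37.7], [-7.9, -55.8, 50.3], [34.7, -26.0, 54.8]]
((-4.8059844970703125, -44.42055892944336), (39.87311935424805, 82.73026275634766), 87.53205871582031) [ 4.00661897e-02 -4.52660735e+01  5.15087494e+01]
scene
lane -75 body n 185 mid x,y [ -0.8 -75.6] z med 38.4 slopes [0.005 0.054] rect [ -0.9 -75.6] [85.4 41.3] 2.1 fin n 0  H 
lane -25 body n 138 mid x,y [-11.6 -32.7] z med 40.8 slopes [-0.02 -0.11] rect [-11.9 -31.4] [ 22.  110.6] 86.2 fin n 0  H 
lane 75 body n 410 mid x,y [ 4.8 75.8] z med 38.6 slopes [-0.002 -0.03 ] rect [ 3.8 76.2] [ 36.7 113.8] 89.6 fin n 95 [ 6.  75.9 74.1] H 13.0
spent 1030 [[-66.2, -93.6, 23.9], [-7.4, -40.7, 47.0], [40.2, -20.6, 52.4]]
((-15.88936996459961, -41.51173400878906), (43.207054138183594, 117.14952087402344), 86.73992919921875) [-11.86427402 -40.39854571  49.21431394]
```

View pics/s6.png

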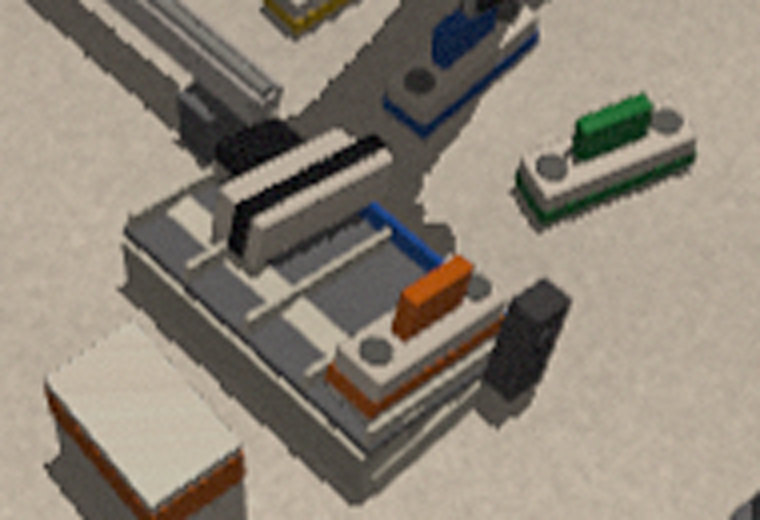

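Run:
```python
from h import *
to(bed([26,-43,110])); print((bed([26,-43,37])-bed([26,-43,110]))/60); rotto(R.from_rotvec([0,0,-.04]).as_matrix()@TB)
```

```text
target [640.8  23.4 162.7] delta units [ 1.428 -0.349 -0.863]
[ 0.31278134  0.         -1.17577447]
turn units [-0.01  0.01 -0.41]
```

Request:
send_rows:
  series:
    - [75, [0.6, -0.15, 0], [0, 0, -0.2]]
    - [75, [0.6, -0.2, -0.2], [0, 0, -0.2]]
    - [75, [0.23, 0, -0.6], [0, 0, 0]]
    - [75, [0.05, 0, -0.26], [0, 0, 0]]
    - [75, [0.11, 0, -0.42], [0, 0, 0]]
    - [75, [0.1, 0, -0.4], [0, 0, 0]]
    - [75, [0.05, 0, -0.2], [0, 0, 0]]
    - [75, [0, 0, 0], [0, 0, 0]]

```text
clock: 19.92
eef_pos: [660.3, 26.8, 89.3]
tool_rot: [3.134, 0.26, 3.083]
force: [0.5, -1.1, 0.5]
width: 75.1
gripper_force: 0.0
```

Run:
```python
from h import *
st(); to(bed([26,-43,37]))
d=cam('scene'); cv2.imwrite('pics/s7.png',cv2.resize(cv2.cvtColor(d['img'][190:320,230:420],cv2.COLOR_RGB2BGR),None,fx=4,fy=4,interpolation=cv2.INTER_CUBIC))
```

```text
t 19.93 p [660.3  26.8  89.3] r [3.134 0.26  3.083] F [ 0.5 -1.1  0.5] w 75.1 g 0.0 q [-0.14  0.7   0.07  1.87 -0.04  0.31  1.45]
target [659.6  23.4  92.2] delta units [-0.011 -0.057  0.048]
```

View pics/s7.png

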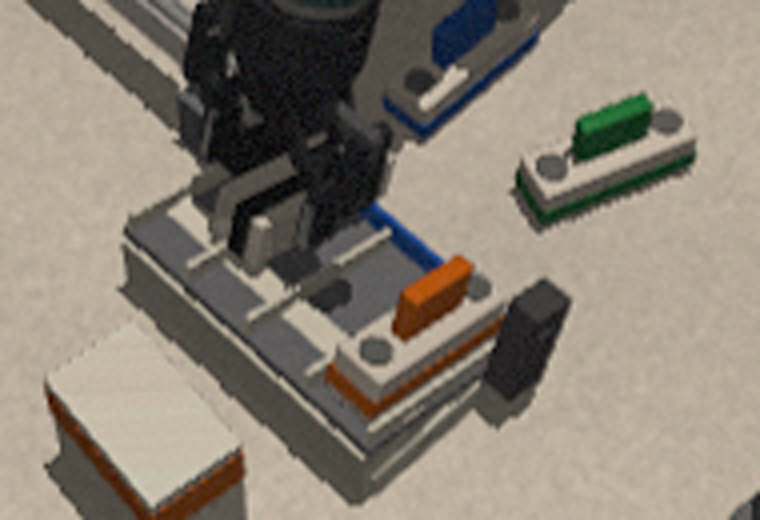

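Run:
```python
from h import *
d=cam('scene')
def pj(p):
    c=d['world_to_cam']@np.r_[p,1]; return np.round((np.array([d['cx']+d['f']*c[0]/c[2],d['cy']+d['f']*c[1]/c[2]])-[230,190])*4)
T=R.from_euler('xyz',sensors.read_state()['tool_rot']).as_matrix(); p=np.array(sensors.read_state()['eef_pos'])
for l in([11,37,15],[-11,37,15],[11,-37,15],[-11,-37,15],[0,0,0]): print(l,pj(p+T@np.array(l,float)))
for b in([41,-22,50],[41,-62,50],[-69,-22,50],[-69,-62,50]): print(b,pj(bed(b)))
W=world(d);B=(W-O)@RB; r=B[224:245,290-0:300,:]
```

```text
[11, 37, 15] [307. 270.]
[-11, 37, 15] [279. 285.]
[11, -37, 15] [224. 192.]
[-11, -37, 15] [197. 207.]
[0, 0, 0] [255. 221.]
[41, -22, 50] [263. 232.]
[41, -62, 50] [216. 191.]
[-69, -22, 50] [394. 154.]
[-69, -62, 50] [348. 116.]
```

Run:
```python
from h import *
s=sensors.read_state(); T=R.from_euler('xyz',s['tool_rot']).as_matrix(); p=np.array(s['eef_pos'])
for n in('scene','top'):
    d=cam(n); W=world(d); L=(W-p)@T; V=d['img'].max(2)
    B=(W-O)@RB
    m=(abs(L[...,1])>25)&(abs(L[...,1])<75)&(abs(L[...,0])<40)&(L[...,2]<30)&(L[...,2]>-60)&(V<75)&(B[...,2]>17)
    for sg in(1,-1):
        q=L[m&(np.sign(L[...,1])==sg)]
        for lo in range(-40,30,6):
            k=q[(q[:,2]>=lo)&(q[:,2]<lo+6)]
            if len(k): print(n,sg,lo,len(k),'x',np.percentile(k[:,0],[5,95]).round(),'y',np.percentile(k[:,1],[5,95]).round())
d=cam('scene'); cv2.imwrite('pics/s8.png',cv2.resize(cv2.convertScaleAbs(cv2.cvtColor(d['img'][195:275,260:360],cv2.COLOR_RGB2BGR),alpha=1.8,beta=20),None,fx=7,fy=7,interpolation=cv2.INTER_CUBIC))
```

```text
scene 1 -40 16 x [-13.   5.] y [38. 51.]
scene 1 -34 13 x [-12.   2.] y [41. 51.]
scene 1 -28 6 x [-13.  -8.] y [38. 45.]
scene 1 -22 1 x [-2. -2.] y [43. 43.]
scene -1 -40 15 x [-13.   8.] y [-45. -35.]
scene -1 -34 13 x [-12.   7.] y [-43. -36.]
scene -1 -28 10 x [-11.   8.] y [-41. -35.]
scene -1 -22 3 x [-7.  2.] y [-42. -38.]
scene -1 -16 1 x [14. 14.] y [-25. -25.]
scene -1 -10 21 x [18. 39.] y [-51. -32.]
scene -1 -4 51 x [17. 38.] y [-56. -34.]
scene -1 2 9 x [17. 20.] y [-53. -39.]
scene -1 8 2 x [21. 21.] y [-49. -43.]
```

View pics/s8.png

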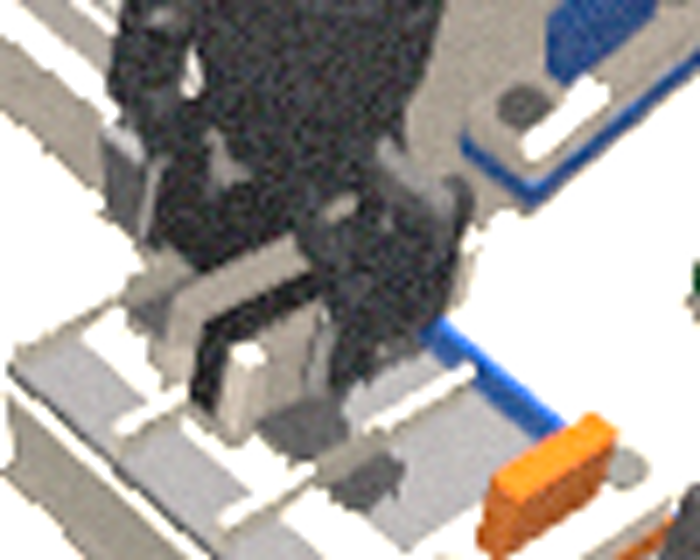

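Run:
```python
from h import *
s=sensors.read_state(); T=R.from_euler('xyz',s['tool_rot']).as_matrix(); p=np.array(s['eef_pos'])
d=cam('scene'); W=world(d); L=(W-p)@T; B=(W-O)@RB
m=(abs(L[...,1])>28)&(abs(L[...,1])<75)&(abs(L[...,0])<16)&(L[...,2]<30)&(L[...,2]>-40)&(B[...,2]>17)
for sg in(1,-1):
        q=L[m&(np.sign(L[...,1])==sg)]
        for lo in range(-40,30,5):
            k=q[(q[:,2]>=lo)&(q[:,2]<lo+5)]
            if len(k): print(sg,lo,len(k),'x',np.percentile(k[:,0],[5,95]).round(),'y',np.percentile(k[:,1],[5,95]).round())
```

```text
1 -40 16 x [-14.   5.] y [41. 51.]
1 -35 10 x [-13.   3.] y [43. 50.]
1 -30 8 x [-13.  -6.] y [37. 45.]
1 -25 2 x [-9. -6.] y [40. 43.]
-1 -40 15 x [-12.   9.] y [-49. -36.]
-1 -35 15 x [-14.   6.] y [-45. -35.]
-1 -30 13 x [-13.   8.] y [-40. -36.]
-1 -25 5 x [-7. 10.] y [-38. -37.]
```

Request:
send_rows:
  series:
    - [75, [0.04, -0.05, -0.2], [0, 0, 0]]
    - [75, [0.06, 0, -0.2], [0, 0, 0]]
    - [75, [0.02, 0, -0.1], [0, 0, 0]]
    - [75, [0, 0, 0], [0, 0, 0]]

```text
clock: 20.72
eef_pos: [667.5, 23.2, 58.8]
tool_rot: [3.134, 0.26, 3.082]
force: [0.1, 0.2, -0.2]
width: 75.2
gripper_force: 0.0
```

Request:
send_rows:
  series:
    - [20, [0, 0, 0], [0, 0, 0]]
    - [20, [0, 0, 0], [0, 0, 0]]
    - [20, [0, 0, 0], [0, 0, 0]]
    - [20, [0, 0, 0], [0, 0, 0]]
    - [20, [0, 0, 0], [0, 0, 0]]
    - [20, [0, 0, 0], [0, 0, 0]]
    - [20, [0, 0, 0], [0, 0, 0]]

```text
clock: 21.6
eef_pos: [668.2, 23.2, 60.5]
tool_rot: [3.134, 0.263, 3.082]
force: [-3.2, -1.0, 6.4]
width: 39.3
gripper_force: 60.6
```

Request:
send_rows:
  series:
    - [20, [-0.03, 0, 0.1], [0, 0, 0]]
    - [20, [-0.05, 0, 0.2], [0, 0, 0]]
    - [20, [-0.05, 0, 0.2], [0, 0, 0]]
    - [20, [0, 0, 0], [0, 0, 0]]

```text
clock: 22.1
eef_pos: [660.9, 23.3, 91.6]
tool_rot: [3.133, 0.264, 3.082]
force: [0.5, 0.1, 0.1]
width: 39.5
gripper_force: 60.3
```

Run:
```python
from h import *
st()
d=cam('scene'); cv2.imwrite('pics/s9.png',cv2.resize(cv2.convertScaleAbs(cv2.cvtColor(d['img'][185:275,255:365],cv2.COLOR_RGB2BGR),alpha=1.6,beta=20),None,fx=6,fy=6,interpolation=cv2.INTER_CUBIC))
```

```text
t 22.1 p [660.9  23.3  91.6] r [3.133 0.264 3.082] F [0.5 0.1 0.1] w 39.5 g 60.3 q [-0.14  0.7   0.07  1.87 -0.03  0.31  1.45]
```

View pics/s9.png

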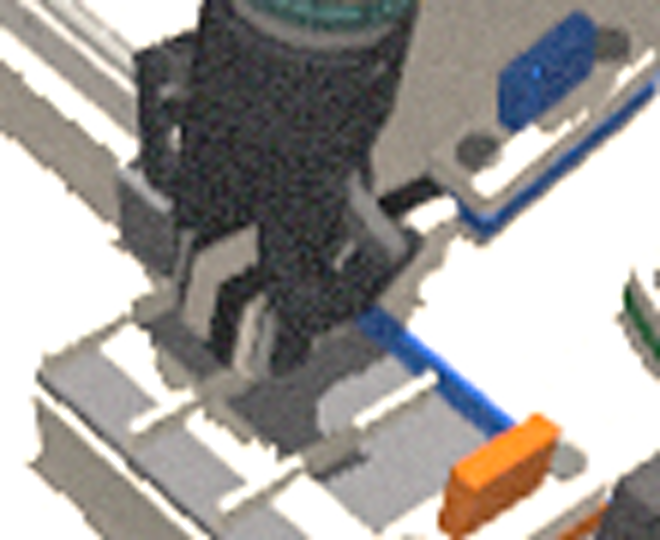

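Request:
send_rows:
  series:
    - [20, [-0.1, 0, 0.5], [0, 0, 0]]
    - [20, [-0.15, 0, 0.7], [0, 0, 0]]
    - [20, [-0.15, -0.3, 0.7], [0, 0.3, 0]]
    - [20, [-0.3, -0.8, 0.2], [0, 0.5, 0]]
    - [20, [-0.35, -0.85, 0], [0, 0.5, 0]]
    - [20, [-0.35, -0.85, 0], [0, 0.5, 0]]
    - [20, [-0.35, -0.85, 0], [0, 0.5, 0]]
    - [20, [-0.35, -0.85, 0], [0, 0.5, 0]]

```text
clock: 23.15
eef_pos: [533.3, -248.3, 215.7]
tool_rot: [-3.135, 0.017, 3.084]
force: [0.4, 0.6, -0.4]
width: 38.9
gripper_force: 60.5
```

Request:
send_rows:
  series:
    - [20, [-0.35, -0.85, 0], [0, 0.2, 0]]
    - [20, [-0.35, -0.85, 0], [0, 0, 0]]
    - [20, [-0.3, -0.6, 0], [0, 0, 0]]
    - [20, [0, 0, 0], [0, 0, 0]]
    - [20, [0, 0, 0], [0, 0, 0]]

```text
clock: 23.78
eef_pos: [474.5, -383.9, 215.5]
tool_rot: [-3.135, 0.0, 3.084]
force: [-0.7, 0.5, -0.6]
width: 39.3
gripper_force: 60.5
```

Run:
```python
from h import *
st(); to([473,-387,28]); rotto(R.from_euler('xyz',[np.pi,0,np.pi-.078]).as_matrix())
```

```text
t 23.77 p [ 474.5 -383.9  215.5] r [-3.135  0.     3.084] F [-0.7  0.5 -0.6] w 39.3 g 60.5 q [ 0.6   0.57  0.05  1.64 -0.03  0.93  2.17]
target [ 473 -387   28] delta units [-0.025 -0.052 -3.124]
turn units [ 0.07 -0.   -0.24]
```

Request:
send_rows:
  series:
    - [20, [0, -0.05, -0.7], [0, 0, -0.2]]
    - [20, [0, 0, -0.8], [0, 0, 0]]
    - [20, [0, 0, -0.7], [0, 0, 0]]
    - [20, [0, 0, -0.5], [0, 0, 0]]
    - [20, [0, 0, -0.35], [0, 0, 0]]
    - [20, [0, 0, 0], [0, 0, 0]]
    - [20, [0, 0, 0], [0, 0, 0]]

```text
clock: 24.65
eef_pos: [475.5, -387.3, 33.7]
tool_rot: [-3.134, 0.002, 3.068]
force: [0.4, -0.7, -0.9]
width: 39.4
gripper_force: 60.6
```

```bash
cat >> meas.py <<'E'
def binpts():
    for n in('top','scene'):
        d=cam(n); W=world(d); c=np.array([432,-395]); r=R.from_euler('z',-.078).as_matrix()[:2,:2]; B=(W[...,:2]-c)@r
        m=(abs(B[...,0])<85)&(abs(B[...,1])<62)&(W[...,2]>8)&(W[...,2]<110); hsv=cv2.cvtColor(d['img'],cv2.COLOR_RGB2HSV)
        m&=hsv[...,1]<90
        P=np.c_[B[m],W[m][:,2]]; w=P[hsv[m][:,2]>110]
        print(n,len(P),np.percentile(P,[2,50,98],axis=0).round().tolist(),'white',len(w),np.percentile(w,[2,50,98],axis=0).round().tolist())
E
python3 - <<'E'
from meas import *
st(); binpts()
E
```

```text
t 24.65 p [ 475.5 -387.3   33.7] r [-3.134e+00  2.000e-03  3.068e+00] F [ 0.4 -0.7 -0.9] w 39.4 g 60.6 q [ 0.61  0.81  0.04  1.77 -0.04  0.56  2.17]
top 1258 [[-55.0, -42.0, 49.0], [-11.0, 11.0, 80.0], [31.0, 35.0, 94.0]] white 99 [[-71.0, -46.0, 29.0], [-48.0, -5.0, 80.0], [-27.0, 30.0, 86.0]]
scene 568 [[-52.0, -30.0, 47.0], [-4.0, 25.0, 76.0], [57.0, 53.0, 105.0]] white 26 [[-62.0, -30.0, 50.0], [-45.0, -5.0, 78.0], [60.0, 36.0, 103.0]]
```

Request:
send_rows:
  series:
    - [20, [-0.03, 0, -0.2], [0, 0, 0]]
    - [20, [0, 0, 0], [0, 0, 0]]
    - [85, [0, 0, 0], [0, 0, 0]]
    - [85, [0, 0, 0], [0, 0, 0]]
    - [85, [0, 0, 0], [0, 0, 0]]
    - [85, [0, 0, 0.5], [0, 0, 0]]
    - [85, [0, 0, 0.9], [0, 0, 0]]
    - [60, [0, 0.5, 0.6], [0, 0, 0]]

```text
clock: 25.75
eef_pos: [472.6, -360.9, 143.4]
tool_rot: [-3.13, 0.004, 3.063]
force: [0.3, 0.5, 0.1]
width: 69.2
gripper_force: 0.0
```

Request:
send_rows:
  series:
    - [60, [0, 0.8, 0.2], [0, 0, 0]]
    - [60, [0, 0.8, 0], [0, 0, 0]]
    - [60, [0, 0.8, 0], [0, 0, 0]]
    - [60, [0, 0.8, 0], [0, 0, 0]]
    - [60, [-0.2, 0.5, 0], [0, 0, 0]]
    - [60, [0, 0, 0], [0, 0, 0]]

```text
clock: 26.5
eef_pos: [459.6, -132.9, 153.1]
tool_rot: [-3.135, -0.001, 3.071]
force: [0.9, -0.5, 0.3]
width: 60.1
gripper_force: 0.0
```

Run:
```python
from pk import *
st(); binpts(); look()
```

```text
t 26.5 p [ 459.6 -132.9  153.1] r [-3.135e+00 -1.000e-03  3.071e+00] F [ 0.9 -0.5  0.3] w 60.1 g 0.0 q [ 0.17  0.48  0.07  2.05 -0.05  0.6   1.77]
top 231 [[-27.0, -52.0, 26.0], [-4.0, -35.0, 30.0], [65.0, -21.0, 34.0]] white 47 [[-71.0, -53.0, 27.0], [24.0, -51.0, 31.0], [69.0, -29.0, 34.0]]
scene 662 [[-56.0, -40.0, 15.0], [1.0, 18.0, 36.0], [52.0, 34.0, 43.0]] white 256 [[-57.0, -19.0, 27.0], [-4.0, 5.0, 39.0], [48.0, 31.0, 43.0]]
top
blue 127 fin [448.7  -2.   76.4] rect [448.8  -1.8] [ 35.9 108. ] ang 180.0
orange 78 fin [764.9  78.   78.1] rect [769.4  72.9] [ 42.7 109.8] ang 107.5
orange 56 fin [ 746.5 -148.6   79.3] rect [ 754.  -157.7] [63.2 26.1] ang 61.0
yellow 102 fin [ 437.2 -112.8   76.4] rect [ 443.5 -115.1] [ 36.4 110.1] ang 174.4
scene
blue 100 fin [453.2   1.4  74.2] rect [4.513e+02 1.000e-01] [ 38.2 112.2] ang 179.9
orange 41 fin [655.9 164.1  73.8] rect [661.3 160.5] [116.  102.4] ang 14.6
orange 48 fin [694.7 143.3  78.4] rect [673.5 124. ] [95.9 89.6] ang 88.9
orange 25 fin [787.6 131.3  78.8] rect [773.1 110.3] [ 53.5 122.8] ang 169.3
green 83 fin [446.2 117.9  75. ] rect [445.3 118.6] [ 39.9 111.8] ang 161.8
yellow 107 fin [ 449.7 -111.3   74.2] rect [ 447.5 -111.8] [ 39.7 111.2] ang 173.0
```

Request:
send_rows:
  series:
    - [50, [-0.1, 0.16, -0.1], [0, 0, -0.2]]
    - [50, [-0.13, 0.16, -0.3], [0, 0, -0.2]]
    - [50, [0, 0, -0.5], [0, 0, 0]]
    - [50, [0, 0, -0.5], [0, 0, 0]]
    - [50, [0, 0, -0.35], [0, 0, 0]]
    - [50, [0, 0, -0.17], [0, 0, 0]]
    - [50, [0, 0, 0], [0, 0, 0]]

```text
clock: 27.58
eef_pos: [446.0, -116.5, 37.2]
tool_rot: [-3.134, -0.001, 3.031]
force: [-0.7, -0.1, -0.0]
width: 50.1
gripper_force: 0.0
```

Request:
send_rows:
  series:
    - [5, [0, 0, 0], [0, 0, 0]]
    - [5, [0, 0, 0], [0, 0, 0]]
    - [5, [0, 0, 0], [0, 0, 0]]
    - [5, [0, 0, 0], [0, 0, 0]]
    - [5, [0, 0, 0], [0, 0, 0]]
    - [5, [0, 0, 0], [0, 0, 0]]

```text
clock: 28.32
eef_pos: [447.0, -116.7, 38.3]
tool_rot: [-3.134, 0.002, 3.032]
force: [-0.2, 0.2, 6.5]
width: 13.2
gripper_force: 63.1
```

Request:
send_rows:
  series:
    - [5, [0, 0, 0.2], [0, 0, 0]]
    - [5, [0, 0, 0.5], [0, 0, 0]]
    - [5, [0, 0, 0.7], [0, 0, 0]]
    - [5, [0, 0, 0.8], [0, 0, 0]]
    - [5, [0.1, 0.1, 0.6], [0, -0.3, 0]]
    - [5, [0, 0, 0], [0, 0, 0]]

```text
clock: 29.08
eef_pos: [454.1, -110.5, 208.6]
tool_rot: [-3.137, 0.033, 3.032]
force: [-0.9, -0.0, -1.7]
width: 13.0
gripper_force: 62.1
```

Run:
```python
from h import *
st(); to(bed([3,-75,120])); rotto(TB); print(((bed([3,-75,44])-bed([3,-75,120]))/60).round(3))
```

```text
t 29.07 p [ 454.1 -110.5  208.6] r [-3.137  0.033  3.032] F [-0.9 -0.  -1.7] w 13.0 g 62.1 q [ 0.1   0.37  0.1   2.05 -0.05  0.69  1.7 ]
target [615.3  -8.1 166.3] delta units [ 2.686  1.707 -0.705]
turn units [-0.05 -2.61  0.98]
[ 0.326  0.    -1.224]
```

Request:
send_rows:
  series:
    - [5, [0.5, 0.32, 0], [0, -0.5, 0.2]]
    - [5, [0.6, 0.38, 0], [0, -0.6, 0.2]]
    - [5, [0.6, 0.38, 0], [0, -0.6, 0.2]]
    - [5, [0.6, 0.38, 0], [0, -0.6, 0.2]]
    - [5, [0.38, 0.25, -0.3], [0, -0.31, 0.18]]
    - [5, [0, 0, -0.4], [0, 0, 0]]
    - [5, [0, 0, 0], [0, 0, 0]]

```text
clock: 29.95
eef_pos: [610.8, -6.9, 160.0]
tool_rot: [3.13, 0.246, 3.117]
force: [0.1, 0.1, -3.1]
width: 13.0
gripper_force: 61.9
```

Run:
```python
from h import *
st(); to(bed([3,-75,46])); rotto(TB)
```

```text
t 29.95 p [610.8  -6.9 160. ] r [3.13  0.246 3.117] F [ 0.1  0.1 -3.1] w 13.0 g 61.9 q [-0.07  0.54  0.05  1.94 -0.06  0.41  1.57]
target [634.3  -8.1  94.8] delta units [ 0.392 -0.019 -1.087]
turn units [-0.06 -0.16 -0.01]
```

Request:
send_rows:
  series:
    - [5, [0.12, -0.02, 0], [-0.06, -0.16, 0]]
    - [5, [0.1, 0, -0.4], [0, 0, 0]]
    - [5, [0.1, 0, -0.4], [0, 0, 0]]
    - [5, [0.07, 0, -0.28], [0, 0, 0]]
    - [5, [0, 0, 0], [0, 0, 0]]
    - [5, [0, 0, 0], [0, 0, 0]]

```text
clock: 30.7
eef_pos: [637.4, -9.3, 99.8]
tool_rot: [3.135, 0.269, 3.116]
force: [-1.1, -0.5, -1.8]
width: 12.4
gripper_force: 61.9
```

Request:
send_rows:
  series:
    - [5, [0.01, 0, -0.05], [0, 0, 0]]
    - [5, [0.01, 0, -0.05], [0, 0, 0]]
    - [5, [0, 0, 0], [0, 0, 0]]
    - [5, [0, 0, 0], [0, 0, 0]]

```text
clock: 31.2
eef_pos: [638.0, -9.1, 93.0]
tool_rot: [3.135, 0.268, 3.117]
force: [-0.6, -0.2, -2.0]
width: 12.6
gripper_force: 61.9
```

Request:
send_rows:
  series:
    - [5, [0.01, 0, -0.03], [0, 0, 0]]
    - [5, [0, 0, 0], [0, 0, 0]]
    - [5, [0, 0, 0], [0, 0, 0]]

```text
clock: 31.58
eef_pos: [638.6, -9.2, 91.1]
tool_rot: [3.135, 0.268, 3.117]
force: [-0.2, -0.6, -1.6]
width: 12.5
gripper_force: 61.9
```

Run:
```python
from meas import *
st(); to(bed([3,-75,38])); rotto(TB); onbed(cam('scene'))
```

```text
t 31.57 p [638.6  -9.2  91.1] r [3.135 0.268 3.117] F [-0.2 -0.6 -1.6] w 12.5 g 61.9 q [-0.06  0.68  0.04  1.94 -0.07  0.26  1.58]
target [636.4  -8.1  87. ] delta units [-0.036  0.019 -0.067]
turn units [0.   0.09 0.  ]
lane -75 body n 382 mid x,y [  6.9 -73.7] z med 41.4 slopes [-0.005 -0.086] rect [  6.4 -72.1] [ 37.2 112.8] 87.1 fin n 70 [ 18.8 -76.   77.2] H 23.0
lane 75 body n 376 mid x,y [ 0.6 79.6] z med 39.0 slopes [-0.004 -0.007] rect [-0.3 79.2] [ 35.3 115.4] 89.8 fin n 98 [ 0.9 80.6 74.1] H 13.0
```

Request:
send_rows:
  series:
    - [5, [-0.03, 0.01, -0.04], [0, 0.09, 0]]
    - [5, [0, 0, -0.03], [0, 0, 0]]
    - [5, [0, 0, 0], [0, 0, 0]]
    - [5, [0, 0, 0], [0, 0, 0]]

```text
clock: 32.12
eef_pos: [636.7, -8.4, 88.4]
tool_rot: [3.135, 0.261, 3.117]
force: [-6.1, 1.6, 12.1]
width: 12.6
gripper_force: 64.0
```

Request:
send_rows:
  series:
    - [5, [0, 0, -0.04], [0, 0, 0]]
    - [5, [0, 0, 0], [0, 0, 0]]
    - [5, [0, 0, 0], [0, 0, 0]]

```text
clock: 32.5
eef_pos: [636.8, -7.8, 88.2]
tool_rot: [3.135, 0.262, 3.117]
force: [-14.4, 2.1, 30.3]
width: 12.6
gripper_force: 67.1
```

Request:
send_rows:
  series:
    - [35, [0, 0, 0.05], [0, 0, 0]]
    - [35, [0, 0, 0], [0, 0, 0]]
    - [35, [0, 0, 0], [0, 0, 0]]
    - [35, [-0.1, 0, 0.4], [0, 0, 0]]
    - [35, [-0.2, 0, 0.7], [0, 0, 0]]
    - [35, [-0.3, 0, 0.6], [0, 0.4, 0]]
    - [50, [-0.7, 0, 0.2], [0, 0.6, 0]]
    - [50, [-0.8, 0, 0], [0, 0.7, 0]]

```text
clock: 33.5
eef_pos: [510.6, -8.6, 202.5]
tool_rot: [3.139, 0.112, 3.117]
force: [-0.0, 0.0, 0.0]
width: 49.7
gripper_force: 0.0
```

Request:
send_rows:
  series:
    - [50, [-0.8, 0, -0.2], [0, 0.7, 0.1]]
    - [50, [-0.3, 0, -0.2], [0, 0.6, 0.1]]
    - [50, [0, 0, 0], [0, 0, 0]]
    - [50, [0, 0, 0], [0, 0, 0]]

```text
clock: 34.0
eef_pos: [446.4, -8.6, 177.5]
tool_rot: [3.141, 0.0, 3.135]
force: [0.4, -0.3, -0.2]
width: 50.0
gripper_force: 0.0
```

Run:
```python
from pk import *
st(); look(); onbed(cam('top')); onbed(cam('scene')); to([450.3,-.7,38]); rotto(R.from_euler('xyz',[np.pi,0,np.pi]).as_matrix())
```

```text
t 34.0 p [446.4  -8.6 177.5] r [3.141 0.    3.135] F [ 0.4 -0.3 -0.2] w 50.0 g 0.0 q [-0.1   0.41  0.07  2.11 -0.05  0.63  1.57]
top
orange 75 fin [765.1  79.5  77.3] rect [769.1  72.5] [ 41.3 109.8] ang 108.4
orange 58 fin [ 745.1 -150.3   79.4] rect [ 753.1 -156.2] [62.4 25.5] ang 59.1
scene
blue 85 fin [4.524e+02 1.000e-01 7.420e+01] rect [4.518e+02 1.000e-01] [ 39.2 114. ] ang 179.6
orange 15 fin [ 759.3 -140.6   79.1] rect [ 784.3 -146.5] [26.5 62.2] ang 153.0
orange 23 fin [ 792.2 -144.6   81. ] rect [ 784.3 -146.5] [26.5 62.2] ang 153.0
orange 38 fin [658.  164.1  75.5] rect [661.2 160.2] [114.5 102.2] ang 13.7
orange 44 fin [695.  143.5  78.5] rect [694.2 145.7] [ 65.  128.1] ang 134.2
orange 24 fin [787.5 131.   77.3] rect [773.4 111. ] [ 52.6 122.5] ang 169.0
green 83 fin [446.6 118.4  75.1] rect [446.3 118.8] [ 41.1 111.3] ang 159.6
yellow 108 fin [677.5   9.3  75.9] rect [661.7  17.6] [107.5 108. ] ang 178.1
lane -75 body n 640 mid x,y [  0.3 -75.4] z med 41.6 slopes [-0.003 -0.016] rect [  0.  -75.4] [ 36.1 109.6] 89.8 fin n 158 [ -1.  -74.8  77. ] H 25.0
lane 75 body n 644 mid x,y [-4.4 78.4] z med 40.9 slopes [-0.002 -0.   ] rect [-4.5 78.4] [ 36.2 109.8] 89.7 fin n 160 [-4.1 78.2 76.1] H 12.0
lane -75 body n 384 mid x,y [  4.2 -73.3] z med 39.5 slopes [-0.008 -0.027] rect [  3.2 -73.2] [ 38.4 114.5] 89.6 fin n 99 [  6.2 -72.2  75. ] H 23.0
lane 75 body n 365 mid x,y [ 0.6 79.6] z med 38.9 slopes [-0.003 -0.018] rect [ 1.5 79.1] [113.9  35.5] 0.1 fin n 102 [ 0.  81.  73.7] H 13.0
target [450.3  -0.7  38. ] delta units [ 0.079  0.131 -2.328]
turn units [-0.01 -0.01  0.08]
```

Request:
send_rows:
  series:
    - [50, [0.08, 0.13, -0.4], [0, 0, 0.08]]
    - [50, [0, 0, -0.6], [0, 0, 0]]
    - [50, [0, 0, -0.6], [0, 0, 0]]
    - [50, [0, 0, -0.45], [0, 0, 0]]
    - [50, [0, 0, -0.26], [0, 0, 0]]
    - [50, [0, 0, 0], [0, 0, 0]]
    - [5, [0, 0, 0], [0, 0, 0]]
    - [5, [0, 0, 0], [0, 0, 0]]

```text
clock: 35.2
eef_pos: [450.3, -0.7, 39.7]
tool_rot: [3.141, 0.0, -3.141]
force: [0.3, -1.5, 1.6]
width: 14.5
gripper_force: 1.1
```

Request:
send_rows:
  series:
    - [5, [0, 0, 0], [0, 0, 0]]
    - [5, [0, 0, 0], [0, 0, 0]]
    - [5, [0, 0, 0], [0, 0, 0]]
    - [5, [0, 0, 0], [0, 0, 0]]

```text
clock: 35.7
eef_pos: [450.4, -0.9, 39.8]
tool_rot: [3.141, 0.0, -3.141]
force: [-0.0, 0.6, 7.0]
width: 12.6
gripper_force: 59.7
```

Request:
send_rows:
  series:
    - [5, [0, 0, 0.2], [0, 0, 0]]
    - [5, [0, 0, 0.5], [0, 0, 0]]
    - [5, [0, 0, 0.7], [0, 0, 0]]
    - [5, [0, 0, 0.8], [0, 0, 0]]
    - [5, [0.3, 0.1, 0.6], [0, -0.3, 0]]
    - [5, [0.6, 0.2, 0], [0, -0.6, -0.1]]
    - [5, [0.6, 0.2, 0], [0, -0.6, -0.1]]
    - [5, [0.6, 0.2, 0], [0, -0.6, -0.1]]

```text
clock: 36.7
eef_pos: [575.9, 41.6, 207.6]
tool_rot: [3.139, 0.183, 3.115]
force: [0.2, -0.0, -1.8]
width: 13.0
gripper_force: 58.7
```

Request:
send_rows:
  series:
    - [5, [0.5, 0.1, -0.3], [0, -0.5, 0]]
    - [5, [0.1, 0, -0.3], [0, -0.4, 0]]
    - [5, [0, 0, 0], [0, 0, 0]]
    - [5, [0, 0, 0], [0, 0, 0]]

```text
clock: 37.2
eef_pos: [611.5, 47.1, 171.7]
tool_rot: [3.137, 0.26, 3.115]
force: [0.8, 0.2, -2.3]
width: 12.7
gripper_force: 58.6
```

Run:
```python
from h import *
st(); to(bed([3,-25,100])); to(bed([3,-25,42])); rotto(TB)
```

```text
t 37.2 p [611.5  47.1 171.7] r [3.137 0.26  3.115] F [ 0.8  0.2 -2.3] w 12.7 g 58.6 q [-0.22  0.52  0.1   1.94 -0.03  0.42  1.44]
target [621.6  41.9 147.3] delta units [ 0.169 -0.086 -0.408]
target [636.5  41.9  91.2] delta units [ 0.418 -0.086 -1.342]
turn units [ 0.02 -0.    0.03]
```

Request:
send_rows:
  series:
    - [5, [0.16, -0.08, -0.3], [0, 0, 0]]
    - [5, [0.09, 0, -0.35], [0, 0, 0]]
    - [5, [0.09, 0, -0.35], [0, 0, 0]]
    - [5, [0.08, 0, -0.3], [0, 0, 0]]
    - [5, [0, 0, 0], [0, 0, 0]]
    - [5, [0, 0, 0], [0, 0, 0]]

```text
clock: 37.95
eef_pos: [637.2, 42.4, 93.7]
tool_rot: [3.137, 0.261, 3.115]
force: [0.4, 0.3, -1.9]
width: 12.3
gripper_force: 58.7
```

Request:
send_rows:
  series:
    - [5, [0, 0, -0.04], [0, 0, 0]]
    - [5, [0, 0, -0.03], [0, 0, 0]]
    - [5, [0, 0, 0], [0, 0, 0]]
    - [5, [0, 0, 0], [0, 0, 0]]

```text
clock: 38.45
eef_pos: [637.1, 42.6, 89.7]
tool_rot: [3.137, 0.261, 3.115]
force: [-3.3, 1.0, 5.8]
width: 12.9
gripper_force: 60.0
```

Run:
```python
from h import *
st(); to(bed([3,-25,40])); rotto(TB)
```

```text
t 38.45 p [637.1  42.6  89.7] r [3.137 0.261 3.115] F [-3.3  1.   5.8] w 12.9 g 60.0 q [-0.18  0.68  0.07  1.93 -0.05  0.27  1.46]
target [637.   41.9  89.3] delta units [-0.001 -0.011 -0.006]
turn units [0.02 0.01 0.02]
```

Contact; press slightly, release, then go for green.

Request:
send_rows:
  series:
    - [5, [0, 0, -0.03], [0, 0, 0]]
    - [5, [0, 0, 0], [0, 0, 0]]
    - [35, [0, 0, 0.02], [0, 0, 0]]
    - [35, [0, 0, 0], [0, 0, 0]]
    - [35, [0, 0, 0], [0, 0, 0]]
    - [35, [-0.1, 0, 0.4], [0, 0, 0]]
    - [35, [-0.2, 0, 0.7], [0, 0, 0]]
    - [35, [-0.3, 0, 0.6], [0, 0.4, 0]]

```text
clock: 39.45
eef_pos: [600.0, 42.4, 190.7]
tool_rot: [3.138, 0.223, 3.115]
force: [0.0, 0.1, 0.1]
width: 35.1
gripper_force: 0.0
```

Request:
send_rows:
  series:
    - [50, [-0.7, 0, 0.2], [0, 0.6, 0]]
    - [50, [-0.8, 0, 0], [0, 0.7, 0]]
    - [50, [-0.8, 0, 0], [0, 0.7, 0]]
    - [50, [-0.3, 0, 0], [0, 0.6, 0]]
    - [50, [0, 0, 0], [0, 0, 0]]

```text
clock: 40.08
eef_pos: [444.9, 42.5, 202.1]
tool_rot: [-3.139, -0.001, 3.116]
force: [-0.1, 0.5, 0.6]
width: 50.2
gripper_force: 0.0
```

Run:
```python
from pk import *
st(); 
for n in('top','scene'):
    d=cam(n); onbed(d); packs(d['img'],world(d))
    if n=='top':
        W=world(d); m=(abs(W[...,0]-446)<75)&(abs(W[...,1]-119)<60)&(W[...,2]>33)&(W[...,2]<44); print('green body',cv2.minAreaRect(np.float32(W[m][:,:2])))
```

```text
t 40.08 p [444.9  42.5 202.1] r [-3.139e+00 -1.000e-03  3.116e+00] F [-0.1  0.5  0.6] w 50.2 g 0.0 q [-0.23  0.37  0.09  2.08 -0.05  0.7   1.44]
lane -75 body n 645 mid x,y [  0.4 -75.4] z med 41.9 slopes [-0.002 -0.005] rect [  0.2 -75.5] [ 36.  109.2] 89.9 fin n 159 [ -1.  -75.   77.3] H 25.0
lane -25 body n 670 mid x,y [  1.1 -25.2] z med 41.6 slopes [-0.003 -0.007] rect [  0.8 -25.1] [110.   35.9] 0.1 fin n 155 [ -0.6 -24.7  77. ] H 110.0
lane 75 body n 642 mid x,y [-4.2 78.3] z med 40.8 slopes [-0.002  0.001] rect [-4.6 78.3] [ 36.2 110. ] 89.7 fin n 158 [-4.  78.2 76.3] H 12.0
orange 77 fin [765.7  81.3  76.9] rect [768.2  72.7] [ 41.6 109.3] ang 107.8
orange 61 fin [ 747.5 -148.1   80.3] rect [ 753.5 -157.6] [63.2 26.2] ang 61.6
green body ((416.2618408203125, 140.3538055419922), (54.417510986328125, 20.1688289642334), 0.9504899382591248)
lane -75 body n 394 mid x,y [  3. -73.] z med 39.4 slopes [-0.003 -0.034] rect [  2.5 -73.9] [113.1  40.6] 0.5 fin n 97 [  4.4 -72.6  74.7] H 23.0
lane -25 body n 391 mid x,y [  5.5 -22.6] z med 39.5 slopes [-0.007 -0.042] rect [  5.2 -21.9] [ 35.9 112.1] 88.3 fin n 103 [  6.6 -22.   74.5] H 108.0
lane 75 body n 371 mid x,y [ 0.2 79.9] z med 38.9 slopes [-0.004 -0.022] rect [-1.1 79.3] [ 35.4 114.2] 89.6 fin n 105 [ 0.  80.8 74.3] H 13.0
blue 38 fin [663.9  60.4  72.5] rect [655.   58.6] [ 97.5 123.7] ang 179.8
blue 33 fin [697.3  39.7  80. ] rect [706.8  47.7] [ 90.3 125.5] ang 130.0
orange 33 fin [ 784.4 -140.4   80.9] rect [ 781.4 -150.2] [31.6 64. ] ang 154.2
orange 47 fin [653.1 164.6  73.5] rect [660.9 160.9] [114.8 101.5] ang 14.5
orange 44 fin [695.4 145.2  77.8] rect [696.2 144.4] [ 64.3 126.3] ang 132.2
orange 21 fin [789.6 130.9  76.8] rect [773.8 107.6] [ 56.8 119.9] ang 170.3
green 83 fin [445.9 118.6  74.2] rect [445.7 119.8] [ 40.3 112.3] ang 159.5
yellow 71 fin [685.5   8.9  77.2] rect [714.3  18.3] [111.5   2.9] ang 88.1
```

Run:
```python
from h import *
W=np.load('top0.npz')['W']; m=(abs(W[...,0]-446)<75)&(abs(W[...,1]-119)<60)&(W[...,2]>33)&(W[...,2]<44); print(cv2.minAreaRect(np.float32(W[m][:,:2])))
to([444,118,38]); rotto(R.from_euler('xyz',[np.pi,0,np.radians(160)]).as_matrix())
```

```text
((441.1802673339844, 116.50190734863281), (36.099571228027344, 109.8892593383789), 69.75235748291016)
target [444 118  38] delta units [-0.029  1.259 -2.734]
turn units [ 0.02 -0.01 -3.71]
```

Angle 159.8°, position (444,118) confirmed.

Request:
send_rows:
  series:
    - [50, [0, 0.4, -0.1], [0, 0, -0.9]]
    - [50, [-0.03, 0.5, -0.3], [0, 0, -0.9]]
    - [50, [0, 0.36, -0.4], [0, 0, -0.9]]
    - [50, [0, 0, -0.4], [0, 0, -0.9]]
    - [50, [0, 0, -0.4], [0, 0, -0.11]]
    - [50, [0, 0, -0.5], [0, 0, 0]]
    - [50, [0, 0, -0.4], [0, 0, 0]]
    - [50, [0, 0, -0.23], [0, 0, 0]]

```text
clock: 41.18
eef_pos: [443.2, 118.0, 37.0]
tool_rot: [-3.139, -0.002, 2.792]
force: [0.9, 0.5, -0.7]
width: 49.9
gripper_force: 0.0
```

Request:
send_rows:
  series:
    - [50, [0, 0, 0], [0, 0, 0]]
    - [5, [0, 0, 0], [0, 0, 0]]
    - [5, [0, 0, 0], [0, 0, 0]]
    - [5, [0, 0, 0], [0, 0, 0]]
    - [5, [0, 0, 0], [0, 0, 0]]
    - [5, [0, 0, 0], [0, 0, 0]]
    - [5, [0, 0, 0], [0, 0, 0]]

```text
clock: 42.05
eef_pos: [443.7, 118.3, 39.1]
tool_rot: [-3.141, -0.0, 2.792]
force: [-0.5, 1.0, 6.7]
width: 12.8
gripper_force: 61.7
```

Request:
send_rows:
  series:
    - [5, [0, 0, 0.2], [0, 0, 0]]
    - [5, [0, 0, 0.5], [0, 0, 0]]
    - [5, [0, 0, 0.7], [0, 0, 0]]
    - [5, [0, 0, 0.8], [0, 0, 0]]
    - [5, [0.3, -0.1, 0.6], [0, 0, 0.9]]
    - [5, [0.6, -0.1, 0], [0, 0, 0.9]]
    - [5, [0.6, -0.1, 0], [0, 0, 0.9]]
    - [5, [0.6, -0.1, 0], [0, 0, 0.9]]

```text
clock: 43.05
eef_pos: [569.4, 93.8, 206.9]
tool_rot: [-3.139, -0.002, 3.109]
force: [0.0, 0.3, -2.3]
width: 12.7
gripper_force: 60.5
```

Request:
send_rows:
  series:
    - [5, [0.5, 0, 0], [0, -0.9, 0]]
    - [5, [0.1, 0, 0], [0, -0.9, 0]]
    - [5, [0, 0, -0.2], [0, -0.9, 0]]
    - [5, [0, 0, -0.2], [0, -0.28, 0]]
    - [5, [0, 0, 0], [0, 0, 0]]
    - [5, [0, 0, 0], [0, 0, 0]]

```text
clock: 43.8
eef_pos: [605.5, 94.1, 183.1]
tool_rot: [3.134, 0.259, 3.105]
force: [1.8, -0.2, -1.1]
width: 12.9
gripper_force: 60.5
```

Run:
```python
from h import *
st(); to(bed([3,25,100])); to(bed([3,25,42])); rotto(TB)
```

```text
t 43.8 p [605.5  94.1 183.1] r [3.134 0.259 3.105] F [ 1.8 -0.2 -1.1] w 12.9 g 60.5 q [-0.33  0.51  0.14  1.93 -0.02  0.45  1.33]
target [622.8  91.9 147.6] delta units [ 0.288 -0.036 -0.592]
target [637.7  91.9  91.5] delta units [ 0.536 -0.036 -1.526]
turn units [-0.01 -0.01  0.13]
```

Request:
send_rows:
  series:
    - [5, [0.25, -0.03, -0.3], [0, 0, 0.13]]
    - [5, [0.1, 0, -0.4], [0, 0, 0]]
    - [5, [0.09, 0, -0.4], [0, 0, 0]]
    - [5, [0.09, 0, -0.4], [0, 0, 0]]
    - [5, [0, 0, 0], [0, 0, 0]]
    - [5, [0, 0, 0], [0, 0, 0]]

```text
clock: 44.55
eef_pos: [637.6, 92.3, 93.4]
tool_rot: [3.134, 0.26, 3.116]
force: [0.3, -0.5, -1.7]
width: 13.0
gripper_force: 60.4
```

Request:
send_rows:
  series:
    - [5, [0, 0, -0.04], [0, 0, 0]]
    - [5, [0, 0, -0.04], [0, 0, 0]]
    - [5, [0, 0, 0], [0, 0, 0]]
    - [5, [0, 0, 0], [0, 0, 0]]

```text
clock: 45.05
eef_pos: [637.2, 92.4, 88.6]
tool_rot: [3.134, 0.26, 3.116]
force: [-2.8, -1.0, 5.5]
width: 13.1
gripper_force: 61.7
```

Run:
```python
from h import *
st(); to(bed([3,25,40])); rotto(TB)
```

```text
t 45.05 p [637.2  92.4  88.6] r [3.134 0.26  3.116] F [-2.8 -1.   5.5] w 13.1 g 61.7 q [-0.28  0.69  0.1   1.92 -0.04  0.28  1.37]
target [638.2  91.9  89.6] delta units [ 0.016 -0.009  0.017]
turn units [-0.01 -0.    0.  ]
```

Request:
send_rows:
  series:
    - [5, [0, 0, -0.03], [0, 0, 0]]
    - [5, [0, 0, 0], [0, 0, 0]]
    - [35, [0, 0, 0.02], [0, 0, 0]]
    - [35, [0, 0, 0], [0, 0, 0]]
    - [35, [0, 0, 0], [0, 0, 0]]
    - [35, [-0.1, 0, 0.4], [0, 0, 0]]
    - [35, [-0.2, 0, 0.7], [0, 0, 0]]
    - [35, [-0.3, 0, 0.7], [0, 0.4, 0]]

```text
clock: 46.05
eef_pos: [599.6, 92.1, 195.2]
tool_rot: [3.136, 0.221, 3.117]
force: [1.0, 0.2, 0.1]
width: 35.5
gripper_force: 0.0
```

Request:
send_rows:
  series:
    - [35, [-0.2, 0.2, 0.8], [0, 0.6, 0]]
    - [35, [-0.2, 0.4, 0.7], [0, 0.7, 0]]
    - [60, [-0.2, 0.7, 0], [0, 0.7, 0]]
    - [60, [0, 0.7, 0], [0, 0.58, 0]]
    - [60, [0, 0, 0], [0, 0, 0]]
    - [60, [0, 0, 0], [0, 0, 0]]

```text
clock: 46.8
eef_pos: [564.7, 211.3, 284.2]
tool_rot: [-3.141, -0.003, 3.117]
force: [0.1, -1.2, 0.5]
width: 60.1
gripper_force: 0.0
```

Run:
```python
from meas import *
st()
for n in('top','scene'):
    d=cam(n); print(n); onbed(d); W=world(d); X,Y,Z=[W[...,i] for i in range(3)]
    near=(np.hypot(X-547,Y-387)<60)
    m=near&(Z>188)&(Z<206); r=cv2.minAreaRect(np.float32(W[m][:,:2])); print('handle',m.sum(),r,Z[m].max())
    for nm,a in(('body',near&(abs(Z-150)<5)),):
        (c,rad)=cv2.minEnclosingCircle(np.float32(W[a][:,:2])); print(nm,a.sum(),c,rad)
    hsv=cv2.cvtColor(d['img'],cv2.COLOR_RGB2HSV); t=(hsv[...,0]>100)&(hsv[...,0]<125)&(hsv[...,1]>100)&(np.hypot(X-391,Y-331)<110)&(Z<30)
    P=np.float32(W[t][:,:2]); print('tray',t.sum(),cv2.minAreaRect(P), 'rim',cv2.minAreaRect(np.float32(W[t&(Z>9)][:,:2])))
```

```text
t 46.8 p [564.7 211.3 284.2] r [-3.141e+00 -3.000e-03  3.117e+00] F [ 0.1 -1.2  0.5] w 60.1 g 0.0 q [-0.47  0.5   0.11  1.57 -0.06  1.08  1.2 ]
top
lane -75 body n 650 mid x,y [ -0.1 -75.4] z med 41.7 slopes [-0.002 -0.012] rect [  0.  -75.4] [109.7  36.1] 0.2 fin n 156 [ -1.1 -74.8  77.4] H 25.0
lane -25 body n 664 mid x,y [  1.  -25.2] z med 41.4 slopes [-0.002  0.004] rect [  0.7 -25.1] [110.2  35.9] 0.1 fin n 150 [ -0.6 -24.8  76.7] H 109.0
lane 25 body n 657 mid x,y [ 0.2 24.5] z med 41.1 slopes [0.003 0.005] rect [-0.4 24.6] [109.3  36. ] 0.0 fin n 154 [ 1.6 24.4 76.8] H 64.0
lane 75 body n 641 mid x,y [-4.4 78.3] z med 40.9 slopes [-0.005  0.005] rect [-4.5 78.1] [ 36.4 109.8] 89.6 fin n 161 [-4.1 78.2 76.5] H 11.0Traceback (most recent call last):
  File "<stdin>", line 6, in <module>
    return umr_maximum(a, axis, None, out, keepdims, initial, where)
ValueError: zero-size array to reduction operation maximum which has no identity
```

Run:
```python
from meas import *
for n in('top0','scene0'):
    z=np.load(n+'.npz'); W=z['W']; d=z; X,Y,Z=[W[...,i] for i in range(3)]
    near=(np.hypot(X-547,Y-387)<60); m=near&(Z>188)&(Z<206); r=cv2.minAreaRect(np.float32(W[m][:,:2])); print(n,'handle',m.sum(),r,Z[m].max())
    a=near&(abs(Z-150)<5); print('body',a.sum(),cv2.minEnclosingCircle(np.float32(W[a][:,:2])))
    hsv=cv2.cvtColor(d['img'],cv2.COLOR_RGB2HSV); t=(hsv[...,0]>100)&(hsv[...,0]<125)&(hsv[...,1]>100)&(np.hypot(X-391,Y-331)<110)&(Z<30)
    print('tray',t.sum(),cv2.minAreaRect(np.float32(W[t][:,:2])))
d=cam('scene'); W=world(d); X,Y,Z=[W[...,i] for i in range(3)]
near=(np.hypot(X-547,Y-387)<60); m=near&(Z>188)&(Z<206); print('now',m.sum(), cv2.minAreaRect(np.float32(W[m][:,:2])))
```

```text
top0 handle 272 ((546.3478393554688, 386.9014892578125), (84.71394348144531, 11.970864295959473), 76.08710479736328) 204.69830874059062
body 1107 ((546.0682983398438, 386.68475341796875), 45.240028381347656)
tray 2655 ((390.5428466796875, 330.6412353515625), (124.46646881103516, 128.5306396484375), 3.137970447540283)
scene0 handle 253 ((549.8724365234375, 388.2460021972656), (83.1472396850586, 14.469490051269531), 76.28599548339844) 205.09999875951542
body 801 ((550.6517944335938, 387.8567810058594), 45.615257263183594)
tray 2011 ((392.8256530761719, 330.0382385253906), (133.74090576171875, 133.7786865234375), 2.929051637649536)
now 252 ((550.7232666015625, 388.1514587402344), (82.68110656738281, 13.920486450195312), 78.47114562988281)
```

Request:
send_rows:
  series:
    - [60, [-0.03, 0.3, 0], [0, 0, -1]]
    - [60, [-0.03, 0.4, 0], [0, 0, -1]]
    - [60, [-0.03, 0.4, 0], [0, 0, -1]]
    - [60, [-0.03, 0.4, 0], [0, 0, -1]]
    - [60, [-0.03, 0.4, 0], [0, 0, -1]]
    - [60, [-0.03, 0.4, 0], [0, 0, -1]]
    - [60, [-0.05, 0.4, 0], [0, 0, -1]]
    - [60, [-0.05, 0.24, 0], [0, 0, -1]]

```text
clock: 47.9
eef_pos: [548.0, 388.7, 284.9]
tool_rot: [3.141, -0.002, 2.416]
force: [0.1, -1.3, 0.0]
width: 59.9
gripper_force: 0.0
```

Request:
send_rows:
  series:
    - [60, [0, 0, 0], [0, 0, -1]]
    - [60, [0, 0, 0], [0, 0, -1]]
    - [60, [0, 0, 0], [0, 0, -1]]
    - [60, [0, 0, 0], [0, 0, -1]]
    - [60, [0, 0, 0], [0, 0, -1]]
    - [60, [0, 0, 0], [0, 0, -1]]
    - [60, [0, 0, 0], [0, 0, -1]]
    - [60, [0, 0, 0], [0, 0, -1]]

```text
clock: 48.9
eef_pos: [548.5, 387.1, 285.1]
tool_rot: [3.141, -0.002, 1.716]
force: [0.4, -0.4, -0.1]
width: 60.3
gripper_force: 0.0
```

Request:
send_rows:
  series:
    - [60, [0, 0, -0.2], [0, 0, -1]]
    - [60, [0, 0, -0.2], [0, 0, -1]]
    - [60, [0, 0, -0.2], [0, 0, -1]]
    - [60, [0, 0, 0], [0, 0, -1]]
    - [60, [0, 0, 0], [0, 0, -0.48]]
    - [60, [0, 0, 0], [0, 0, 0]]

```text
clock: 49.65
eef_pos: [548.3, 388.1, 249.2]
tool_rot: [3.14, -0.002, 1.33]
force: [-0.2, -0.8, -0.2]
width: 60.5
gripper_force: 0.0
```

Run:
```python
from h import *
st(); to([548.2,387.5,172]); rotto(R.from_euler('xyz',[np.pi,0,np.radians(76.5)]).as_matrix())
s=sensors.read_state(); T=R.from_euler('xyz',s['tool_rot']).as_matrix(); p=np.array(s['eef_pos'])
d=cam('scene'); W=world(d); L=(W-p)@T; Z=W[...,2]
for sg in(1,-1):
    for lo in range(-50,30,5):
        m=(L[...,1]*sg>24)&(L[...,1]*sg<62)&(abs(L[...,0])<18)&(L[...,2]>=lo)&(L[...,2]<lo+5)
        if m.sum(): print(sg,lo,m.sum(),L[m].mean(0).round())
```

```text
t 49.65 p [548.3 388.1 249.2] r [ 3.14e+00 -2.00e-03  1.33e+00] F [-0.2 -0.8 -0.2] w 60.5 g 0.0 q [-0.96  0.69  0.55  1.42 -0.38  1.14 -0.59]
target [548.2 387.5 172. ] delta units [-0.002 -0.009 -1.287]
turn units [-0.02  0.02  0.06]
1 -50 8 [ 10.  39. -47.]
1 -45 11 [  9.  39. -42.]
1 -40 13 [  8.  40. -37.]
1 -35 15 [  5.  42. -33.]
1 -30 14 [  5.  40. -28.]
1 -25 5 [  8.  38. -22.]
-1 -50 15 [  6. -30. -47.]
-1 -45 12 [  7. -29. -43.]
-1 -40 15 [  4. -29. -38.]
-1 -35 13 [  5. -29. -32.]
-1 -30 19 [  2. -29. -28.]
-1 -25 15 [  1. -29. -22.]
-1 -20 5 [  3. -29. -19.]
```

Request:
send_rows:
  series:
    - [60, [0, -0.01, -0.4], [0, 0, 0]]
    - [60, [0, 0, -0.4], [0, 0, 0]]
    - [60, [0, 0, -0.4], [0, 0, 0]]
    - [60, [0, 0, -0.2], [0, 0, 0]]
    - [60, [0, 0, 0], [0, 0, 0]]
    - [5, [0, 0, 0], [0, 0, 0]]
    - [5, [0, 0, 0], [0, 0, 0]]
    - [5, [0, 0, 0], [0, 0, 0]]

```text
clock: 50.7
eef_pos: [548.1, 388.4, 165.8]
tool_rot: [3.141, -0.003, 1.33]
force: [-0.6, -1.7, 3.5]
width: 9.7
gripper_force: 58.5
```

Request:
send_rows:
  series:
    - [5, [0, 0, 0], [0, 0, 0]]
    - [5, [0, 0, 0], [0, 0, 0]]
    - [5, [0, 0, 0], [0, 0, 0]]
    - [5, [0, 0, 0], [0, 0, 0]]

```text
clock: 51.2
eef_pos: [548.1, 388.4, 165.8]
tool_rot: [3.141, -0.003, 1.33]
force: [-2.1, -0.1, 5.4]
width: 9.6
gripper_force: 58.5
```

Request:
send_rows:
  series:
    - [5, [0, 0, 0.1], [0, 0, 0]]
    - [5, [0, 0, 0.2], [0, 0, 0]]
    - [5, [0, 0, 0.3], [0, 0, 0]]
    - [5, [0, 0, 0], [0, 0, 0]]

```text
clock: 51.7
eef_pos: [549.6, 388.6, 203.3]
tool_rot: [3.138, -0.005, 1.33]
force: [0.5, 0.4, -5.4]
width: 9.6
gripper_force: 58.5
```

Request:
send_rows:
  series:
    - [5, [-0.15, -0.06, 0], [0, 0, 0]]
    - [5, [-0.3, -0.11, 0], [0, 0, 0]]
    - [5, [-0.45, -0.16, 0], [0, 0, 0]]
    - [5, [-0.5, -0.18, 0], [0, 0, 0]]
    - [5, [-0.5, -0.18, 0], [0, 0, 0]]
    - [5, [-0.38, -0.14, 0], [0, 0, 0]]
    - [5, [-0.25, -0.09, 0], [0, 0, 0]]
    - [5, [-0.1, -0.04, 0], [0, 0, 0]]

```text
clock: 52.7
eef_pos: [388.3, 329.8, 200.7]
tool_rot: [-3.141, -0.001, 1.331]
force: [0.1, 0.3, -5.5]
width: 9.6
gripper_force: 58.6
```

Request:
send_rows:
  series:
    - [5, [0, 0, -0.2], [0, 0, 0]]
    - [5, [0, 0, -0.4], [0, 0, 0]]
    - [5, [0, 0, -0.3], [0, 0, 0]]
    - [5, [0, 0, -0.2], [0, 0, 0]]
    - [5, [0, 0, 0], [0, 0, 0]]
    - [5, [0, 0, 0], [0, 0, 0]]

```text
clock: 53.45
eef_pos: [390.9, 330.7, 135.3]
tool_rot: [3.14, -0.003, 1.33]
force: [-0.5, -0.5, -5.8]
width: 10.0
gripper_force: 58.7
```

Run:
```python
from h import *
st(); to([391.6,331.2,124.8])
for n in ('top','scene'):
    d=cam(n); W=world(d); X,Y,Z=[W[...,i] for i in range(3)]; hsv=cv2.cvtColor(d['img'],cv2.COLOR_RGB2HSV)
    m=(np.hypot(X-391,Y-331)<70)&(Z>70)&(Z<125)&(hsv[...,1]<60)&(hsv[...,2]>110); print(n,m.sum(),np.percentile(W[m],[1,50,99],axis=0).round(1).tolist() if m.sum() else '')
```

```text
t 53.45 p [390.9 330.7 135.3] r [ 3.14e+00 -3.00e-03  1.33e+00] F [-0.5 -0.5 -5.8] w 10.0 g 58.7 q [-1.08  0.6   0.49  1.99 -0.45  0.65 -0.54]
target [391.6 331.2 124.8] delta units [ 0.012  0.009 -0.174]
top 67 [[345.4, 308.2, 113.2], [353.4, 339.6, 119.9], [364.9, 348.2, 124.5]]
scene 162 [[354.2, 344.0, 113.5], [404.6, 355.5, 117.9], [429.6, 374.5, 123.3]]
```

Request:
send_rows:
  series:
    - [5, [0, 0, -0.08], [0, 0, 0]]
    - [5, [0, 0, -0.06], [0, 0, 0]]
    - [5, [0, 0, 0], [0, 0, 0]]
    - [5, [0, 0, 0], [0, 0, 0]]

```text
clock: 54.05
eef_pos: [390.3, 330.4, 126.5]
tool_rot: [3.141, -0.002, 1.33]
force: [-0.3, -1.1, -6.0]
width: 9.6
gripper_force: 58.7
```

Request:
send_rows:
  series:
    - [5, [0, 0, -0.04], [0, 0, 0]]
    - [5, [0, 0, 0], [0, 0, 0]]
    - [5, [0, 0, 0], [0, 0, 0]]

```text
clock: 54.42
eef_pos: [390.2, 330.8, 124.8]
tool_rot: [3.141, -0.003, 1.33]
force: [-2.4, 0.5, 6.3]
width: 9.7
gripper_force: 59.8
```

Request:
send_rows:
  series:
    - [5, [0, 0, -0.02], [0, 0, 0]]
    - [40, [0, 0, 0.02], [0, 0, 0]]
    - [60, [0, 0, 0], [0, 0, 0]]
    - [60, [0, 0, 0], [0, 0, 0]]
    - [60, [0, 0, 0.3], [0, 0, 0]]
    - [60, [0, 0, 0.6], [0, 0, 0]]
    - [60, [0, 0, 0.8], [0, 0, 0]]
    - [60, [0, 0, 0.8], [0, 0, 1]]

```text
clock: 55.42
eef_pos: [390.1, 330.2, 275.2]
tool_rot: [3.141, -0.001, 1.419]
force: [0.4, 0.9, -0.5]
width: 59.7
gripper_force: 0.0
```

Request:
send_rows:
  series:
    - [60, [0.3, -0.4, 0], [0, 0, 1]]
    - [60, [0.3, -0.6, 0], [0, 0, 1]]
    - [60, [0.3, -0.6, 0], [0, 0, 1]]
    - [60, [0.3, -0.6, 0], [0, 0, 1]]
    - [60, [0.3, -0.6, 0], [0, 0, 1]]
    - [60, [0.3, -0.6, 0], [0, 0, 1]]
    - [60, [0.3, -0.6, 0], [0, 0, 1]]
    - [60, [0.3, -0.6, 0], [0, 0, 1]]

```text
clock: 56.42
eef_pos: [534.7, 53.2, 273.9]
tool_rot: [3.141, -0.002, 2.118]
force: [0.0, 1.4, 0.4]
width: 59.8
gripper_force: 0.0
```

Request:
send_rows:
  series:
    - [60, [0.2, -0.6, 0], [0, 0, 1]]
    - [60, [0.2, -0.6, 0], [0, 0, 1]]
    - [60, [0.1, -0.6, 0], [0, 0, 1]]
    - [60, [0.1, -0.6, 0], [0, 0, 1]]
    - [60, [0.1, -0.6, 0], [0, 0, 1]]
    - [60, [0.1, -0.6, 0], [0, 0, 1]]
    - [60, [0, -0.6, 0], [0, 0, 1]]
    - [60, [0, -0.6, 0], [0, 0, 1]]

```text
clock: 57.42
eef_pos: [582.0, -234.8, 273.6]
tool_rot: [3.141, -0.002, 2.816]
force: [0.9, 0.4, 0.2]
width: 59.5
gripper_force: 0.0
```

Run:
```python
from meas import *
st(); to(bed([-42,-374,85])-[0,0,18]); rotto(R.from_euler('xyz',[np.pi,0,3.1176]).as_matrix())
for n in('top','scene'):
    d=cam(n); print(n); onbed(d); W=world(d); X,Y,Z=[W[...,i] for i in range(3)]; hsv=cv2.cvtColor(d['img'],cv2.COLOR_RGB2HSV)
    near=np.hypot(X-391,Y-331)<75; a=near&(abs(Z-109)<5); print('can',cv2.minEnclosingCircle(np.float32(W[a][:,:2])),np.median(W[a],0)[2]); h=near&(Z>146)&(Z<165); print('handle',cv2.minAreaRect(np.float32(W[h][:,:2])),np.percentile(Z[h],90))
    if n=='top': save(d,'pics/t10.png')
binpts()
```

```text
t 57.42 p [ 582.  -234.8  273.6] r [ 3.141e+00 -2.000e-03  2.816e+00] F [0.9 0.4 0.2] w 59.5 g 0.0 q [ 0.18  0.56  0.27  1.51 -0.16  1.1   1.73]
target [ 573.9 -305.9  101. ] delta units [-0.136 -1.185 -2.876]
turn units [-0.01 -0.03  3.45]
top
lane -75 body n 650 mid x,y [  0.2 -75.4] z med 41.9 slopes [-0.001 -0.014] rect [  0.1 -75.5] [109.5  36.1] 0.0 fin n 158 [ -1.1 -75.   77.3] H 25.0
lane -25 body n 666 mid x,y [  1.  -25.2] z med 41.5 slopes [-0.003 -0.003] rect [  0.9 -25.1] [ 35.9 110. ] 90.0 fin n 151 [  0.9 -24.7  76.8] H 110.0
lane 25 body n 652 mid x,y [ 0.1 24.4] z med 41.2 slopes [ 0.004 -0.002] rect [-0.4 24.6] [109.1  36.1] 0.1 fin n 150 [-0.2 24.8 76.5] H 64.0
lane 75 body n 638 mid x,y [-4.3 78.3] z med 40.8 slopes [-0.003  0.011] rect [-4.6 78.3] [ 36.4 110. ] 89.7 fin n 158 [-4.2 78.4 76.2] H 12.0
can ((388.5311279296875, 328.7519226074219), 44.87067794799805) 109.42467415858175
handle ((388.1763610839844, 327.9835510253906), (82.21098327636719, 11.968646049499512), 76.43246459960938) 161.43218222013894
scene
lane -75 body n 394 mid x,y [  4.1 -72.7] z med 39.9
[... 323 characters left out ...]
rect [ 3.1 27.2] [ 37.4 113. ] 88.5 fin n 105 [ 6.8 27.5 74.5] H 67.0
lane 75 body n 384 mid x,y [ 0.3 79.9] z med 39.1 slopes [ 0.   -0.01] rect [-0.6 79.3] [ 35.5 112.4] 89.9 fin n 104 [ 1.9 81.  74.4] H 13.0
can ((393.597900390625, 331.3980712890625), 44.9110221862793) 107.93816850467181
handle ((392.2166748046875, 330.8281555175781), (84.869140625, 14.593427658081055), 77.20469665527344) 160.03424750908306
top 1393 [[-60.0, -41.0, 16.0], [-7.0, 9.0, 39.0], [46.0, 31.0, 44.0]] white 701 [[-61.0, -13.0, 30.0], [-9.0, 4.0, 41.0], [48.0, 30.0, 45.0]]
scene 656 [[-56.0, -34.0, 14.0], [1.0, 18.0, 36.0], [52.0, 34.0, 44.0]] white 255 [[-57.0, -19.0, 27.0], [-3.0, 5.0, 39.0], [48.0, 32.0, 44.0]]
```

View pics/t10.png

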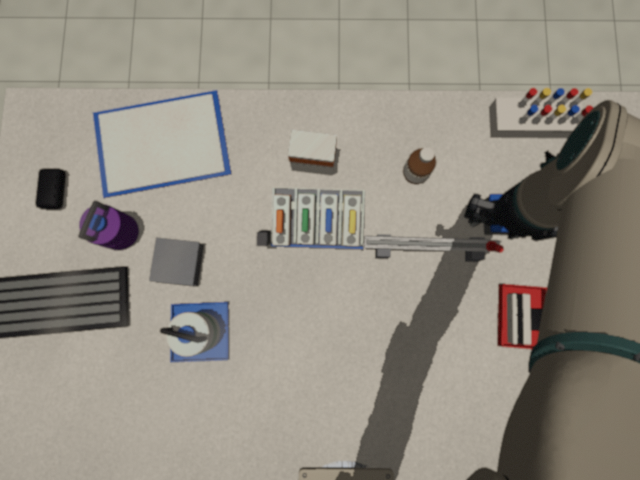

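Request:
send_rows:
  series:
    - [70, [-0.04, -0.3, -0.2], [0, 0, 0.9]]
    - [70, [-0.04, -0.4, -0.3], [0, 0, 0.9]]
    - [70, [-0.05, -0.48, -0.3], [0, 0, 0.9]]
    - [70, [0, 0, -0.1], [0, 0, 0.75]]
    - [70, [0, 0, 0], [0, 0, 0]]
    - [70, [0, 0, 0], [0, 0, 0]]

```text
clock: 58.38
eef_pos: [575.2, -302.9, 220.4]
tool_rot: [3.14, -0.001, 3.115]
force: [-0.5, -0.5, 0.5]
width: 70.3
gripper_force: 0.0
```

Run:
```python
from h import *
st(); to(bed([-42,-374,85])-[0,0,18]); rotto(R.from_euler('xyz',[np.pi,0,3.1176]).as_matrix())
```

```text
t 58.38 p [ 575.2 -302.9  220.4] r [ 3.140e+00 -1.000e-03  3.115e+00] F [-0.5 -0.5  0.5] w 70.3 g 0.0 q [ 0.34  0.63  0.18  1.51 -0.13  1.01  2.1 ]
target [ 573.9 -305.9  101. ] delta units [-0.021 -0.049 -1.99 ]
turn units [-0.01 -0.01  0.02]
```

Request:
send_rows:
  series:
    - [70, [-0.02, -0.05, -0.5], [0, 0, 0]]
    - [70, [0, 0, -0.6], [0, 0, 0]]
    - [70, [0, 0, -0.6], [0, 0, 0]]
    - [70, [0, 0, -0.3], [0, 0, 0]]
    - [70, [0, 0, 0], [0, 0, 0]]
    - [5, [0, 0, 0], [0, 0, 0]]
    - [5, [0, 0, 0], [0, 0, 0]]
    - [5, [0, 0, 0], [0, 0, 0]]

```text
clock: 59.38
eef_pos: [573.9, -305.7, 101.4]
tool_rot: [3.138, -0.001, 3.115]
force: [-6.0, 1.5, 19.7]
width: 16.2
gripper_force: 60.1
```

Request:
send_rows:
  series:
    - [5, [0, 0, 0], [0, 0, 0]]
    - [5, [0, 0, 0], [0, 0, 0]]
    - [5, [0, 0, 0], [0, 0, 0]]
    - [5, [0, 0, 0], [0, 0, 0]]

```text
clock: 59.88
eef_pos: [573.9, -306.0, 101.5]
tool_rot: [3.139, -0.001, 3.115]
force: [-1.9, 3.5, 5.6]
width: 16.0
gripper_force: 58.5
```

Request:
send_rows:
  series:
    - [5, [0.005, 0.2, 0], [0, 0, 0]]
    - [5, [0.01, 0.4, 0], [0, 0, 0]]
    - [5, [0.01, 0.5, 0], [0, 0, 0]]
    - [5, [0.01, 0.5, 0], [0, 0, 0]]
    - [5, [0.01, 0.5, 0], [0, 0, 0]]
    - [5, [0.01, 0.5, 0], [0, 0, 0]]
    - [5, [0.01, 0.4, 0], [0, 0, 0]]
    - [5, [0, 0, 0], [0, 0, 0]]

```text
clock: 60.88
eef_pos: [578.3, -123.4, 101.5]
tool_rot: [3.139, 0.0, 3.118]
force: [-0.4, 2.8, 7.4]
width: 15.8
gripper_force: 59.8
```

Request:
send_rows:
  series:
    - [5, [0.005, 0.3, 0], [0, 0, 0]]
    - [5, [0.005, 0.2, 0], [0, 0, 0]]
    - [5, [0.003, 0.12, 0], [0, 0, 0]]
    - [5, [0, 0.07, 0], [0, 0, 0]]
    - [5, [0, 0, 0], [0, 0, 0]]
    - [5, [0, 0, 0], [0, 0, 0]]

```text
clock: 61.62
eef_pos: [579.2, -85.1, 101.5]
tool_rot: [3.141, 0.001, 3.115]
force: [0.8, -0.6, 7.9]
width: 16.2
gripper_force: 59.8
```

Request:
send_rows:
  series:
    - [5, [0, 0.05, 0], [0, 0, 0]]
    - [5, [0, 0, 0], [0, 0, 0]]
    - [5, [0, 0, 0], [0, 0, 0]]

```text
clock: 62.0
eef_pos: [579.3, -82.6, 101.5]
tool_rot: [3.141, 0.002, 3.115]
force: [0.3, -1.4, 7.8]
width: 15.8
gripper_force: 59.8
```

Request:
send_rows:
  series:
    - [5, [0, 0.04, 0], [0, 0, 0]]
    - [5, [0, 0, 0], [0, 0, 0]]
    - [5, [0, 0, 0], [0, 0, 0]]

```text
clock: 62.38
eef_pos: [579.3, -82.1, 101.5]
tool_rot: [-3.14, 0.002, 3.114]
force: [1.5, -4.6, 7.0]
width: 16.2
gripper_force: 59.7
```

Request:
send_rows:
  series:
    - [5, [0, 0.03, 0], [0, 0, 0]]
    - [5, [0, 0, 0], [0, 0, 0]]
    - [70, [0, -0.05, 0], [0, 0, 0]]
    - [70, [0, 0, 0], [0, 0, 0]]
    - [70, [0, 0, 0], [0, 0, 0]]
    - [70, [0, 0, 0.4], [0, 0, 0]]
    - [70, [0, 0, 0.8], [0, 0, 0]]
    - [70, [0, 0, 0.8], [0, 0, 0]]

```text
clock: 63.38
eef_pos: [577.4, -81.0, 220.9]
tool_rot: [3.14, -0.003, 3.115]
force: [1.0, 0.2, 0.4]
width: 69.9
gripper_force: 0.0
```

Request:
send_rows:
  series:
    - [70, [-0.3, -0.6, 0.2], [0, 0, 0]]
    - [70, [-0.3, -0.6, 0], [0, 0, 0]]
    - [70, [-0.3, -0.6, 0], [0, 0, 0]]
    - [70, [0, -0.3, 0], [0, 0, 0]]
    - [70, [0, 0, 0], [0, 0, 0]]
    - [70, [0, 0, 0], [0, 0, 0]]

```text
clock: 64.12
eef_pos: [524.8, -205.6, 231.8]
tool_rot: [3.139, -0.002, 3.117]
force: [0.1, 0.1, -0.6]
width: 69.7
gripper_force: 0.0
```

Run:
```python
from meas import *
st(); d=cam('scene'); onbed(d); cv2.imwrite('pics/s11.png',cv2.resize(cv2.cvtColor(d['img'][80:380,150:550],cv2.COLOR_RGB2BGR),None,fx=2,fy=2))
d=cam('top'); onbed(d); W=world(d); hsv=cv2.cvtColor(d['img'],cv2.COLOR_RGB2HSV); B=(W-O)@RB
m=((hsv[...,0]<8)|(hsv[...,0]>172))&(hsv[...,1]>120)&(B[...,2]>95)&(B[...,2]<112)&(abs(B[...,0]+42)<20)&(abs(B[...,1])<420); print('post bed',np.median(B[m],0).round(1),m.sum())
```

```text
t 64.12 p [ 524.8 -205.6  231.8] r [ 3.139e+00 -2.000e-03  3.117e+00] F [ 0.1  0.1 -0.6] w 69.7 g 0.0 q [ 0.17  0.5   0.24  1.75 -0.14  0.92  2.01]
lane -75 body n 361 mid x,y [  7.3 -72.5] z med 39.8 slopes [-0.007 -0.08 ] rect [  5.4 -72.8] [ 37.4 107.5] 89.4 fin n 100 [  5.  -72.2  74.7] H 23.0
lane -25 body n 372 mid x,y [  8.1 -23.1] z med 39.4 slopes [-0.005 -0.048] rect [  8.1 -23.4] [ 37.3 105.9] 89.4 fin n 98 [  6.1 -22.3  74.5] H 108.0
lane 25 body n 372 mid x,y [ 7.7 27. ] z med 39.1 slopes [-0.004 -0.046] rect [ 7.1 26.6] [105.7  37.9] 0.8 fin n 97 [ 3.4 27.4 74.7] H 67.0
lane 75 body n 350 mid x,y [ 5.6 79.9] z med 38.9 slopes [ 0.001 -0.021] rect [ 5.5 79.6] [ 34.7 102.7] 89.9 fin n 109 [ 1.4 81.1 74.2] H 13.0
lane -75 body n 571 mid x,y [  0.2 -75.4] z med 41.7 slopes [ 0.004 -0.003] rect [  0.  -75.4] [ 36.  109.6] 89.9 fin n 157 [ -1.  -75.   77.3] H 24.0
lane -25 body n 596 mid x,y [  0.9 -25.2] z med 41.4 slopes [ 0.002 -0.011] rect [  0.8 -25.1] [110.1  35.9] 0.1 fin n 153 [ -0.7 -24.7  77.2] H 110.0
lane 25 body n 583 mid x,y [ 0.2 24.5] z med 41.2 slopes [0.006 0.006] rect [-0.5 24.6] [ 35.9 109.6] 89.8 fin n 155 [ 1.5 24.3 76.5] H 64.0
lane 75 body n 564 mid x,y [-4.3 78.3] z med 40.8 slopes [0.003 0.002] rect [-4.6 78.4] [ 36.1 109.9] 89.8 fin n 156 [-3.9 78.2 76.1] H 12.0
post bed [ -44.  -149.5  106.7] 55
```

View pics/s11.png

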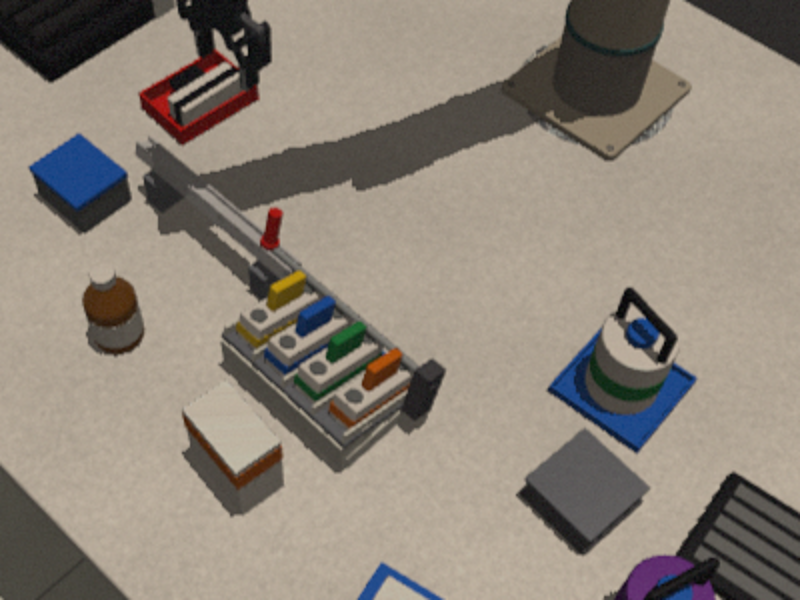

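The picture shows all four packs in their lanes and the bolt home in its keeper (post at bed y -149.5, target -150). The canister stands in the tray, and the spent pack lies in the bin at about (200, 95).

```bash
python3 -c "
from cell import ctrl; print(ctrl.finish_job())"
```

```text
the job is handed in; nothing more can be done
None
```

The changeover is done and handed in at about 64 s; no verdict came back. My last camera check showed all four packs in their lanes, the canister upright in the tray, the spent pack on its side in the bin (my first grip on it slipped), and the bolt fully home.

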